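Load a transformer test jig, shut its keeper and switch the lockout selector

TASK

Put the yellow-taped transformer from the small steel tray on the right into the nest of the test jig, pins down and flat on the nest floor (either way round), setting it down rather than dropping it, and swing the red-handled keeper bar shut over it until it snaps into its catch. Only then switch the jig from white (off) to yellow: pull the sprung red selector knob out, turn it clockwise past blue to the yellow mark and let it drop into its notch. Let go of everything, and leave the other transformers, tools and parts where they are.

Things in the scene. Friction and masses are not known exactly. Their poses are not given: they have to be found in the camera images.
- yellow_tx_mid (a point): Centre, half-way up, of the yellow-taped transformer (dark ferrite core, black flange, pins below): 66 mm long (x), 50 wide (y), 60 high (z up), 0.3 to 0.6 kg. Grip it across y on the 50 mm winding block (42 mm long, 14 to 54 mm above the feet). It stands on its feet on the tray floor in any of the three places, long axis across the tray (within 0.3 rad of the world's y).
- blue_tx_mid (a point): Centre of a bystander in the same tray: the same kind and size of transformer, wrapped in blue tape. Leave it alone. The three transformers stand about 110 mm apart in a row along the tray.
- bare_tx_mid (a point): Centre of another bystander in the same tray: the same kind and size of transformer, not taped yet, with bare copper winding. Leave it alone.
- tray: Shallow steel tray on the bench, fixed, to the robot's right, 370 mm long (x) by 140 mm wide (y), rim 24 mm high, floor 3 mm thick. Origin at the centre of its underside.
- jig: Transformer test jig, fixed on the bench: aluminium base 240 (x) by 380 (y) mm, brown deck 30 mm above the bench on its left part, grey control box 75 mm high on its right end (y from -190 to -50 mm). Origin at the centre of its underside; x points away from the robot's side, y left, z up. It stands turned by up to 0.2 rad.
- nest (a point): Centre of the nest floor, 34 mm above the bench, jig axes. The transformer stands here with its 66 mm side along the jig's x, either way round, about 2 mm play each side. Black guides at both ends and the four corners rise 12 mm from the nest floor, then flare out up to 22 mm; none along the middle 38 mm of the long sides. Fully home, its centre is 30 mm above this point.
- keeper_hinge (a point): Point on the keeper bar's vertical hinge axis, at the bar's mid height, 103 mm above the bench. The hinge post stands 90 mm from the nest centre in the jig's +y direction.
- keeper_handle (a point): Centre of the red upright round handle on the keeper bar, 20 mm in diameter and 40 mm tall (108 to 148 mm above the bench), 150 mm from the hinge axis. This point is 128 mm above the bench, half-way up the handle. Grip it from above; it may turn in the grip as the bar swings.
- keeper (a joint): Angle of the steel keeper bar (27 mm wide, 10 thick, underside 4 mm over a seated transformer), rad. 0 = shut over the nest, pointing to the jig's -y; grows counter-clockwise seen from above as it opens away from the robot. Starts at 1.3 to 1.9; stiff (0.06 N m), stays where left. In the last 0.1 rad its tip rides over a sprung ball (about 3 N at the handle) and snaps in; stop at 0.
- selector_pull (a joint): How far the knob is pulled out (up), m: 0 = dropped in a notch, 0.014 = fully out. A spring pulls it back with 4 N at the bottom, 7.5 N fully out; the knob weighs 1.2 N more. From 0.009 up the pointer clears the 9 mm high steel ring and the knob turns; below that it is locked in its notch. Let go between notches it rests on the ring at about 0.008.
- selector_turn (a joint): Turn of the selector knob, rad, clockwise seen from above positive. Notches at 0 (white mark, off, where it starts), 0.611 (blue mark) and 1.222 (yellow mark), each with about 0.05 play; stops at -0.06 and 1.28. Light friction.
- knob_grip (a point): Point on the selector knob's vertical axis at gripping height; rises with the knob; 112 mm above the bench when in. The knob is a red wing 64 mm long, 14 thick, 36 high (90 to 126 mm above the bench) on a black skirt 60 mm across. Grip across the 14 mm, pull straight up, turn about the axis. The wing lies along the line from the axis to pointer_tip.
- pointer_tip (a point): Tip of the steel pointer at the knob's foot, which drops into the notches, 52 mm from the axis, in line with the wing.
- selector_axis (a point): Point on the selector's vertical axis on top of the control box, 75 mm above the bench, axes as the jig's. Seen from it the blue mark lies along the jig's +x, the white mark 35 degrees to the left of that (towards +y), the yellow mark 35 degrees to the right.
- white_mark (a point): White dot, 15 mm across, on the control box, 61 mm from the selector's axis: the off position.
- yellow_mark (a point): Yellow dot, 15 mm across, 61 mm from the selector's axis: the test position for yellow transformers, where the pointer must end.
- core_half: Bystander: black ferrite E-core half, 65 by 27 by 32 mm, lying on the bench beyond the jig. Origin at the centre of its underside.
- meter: Bystander: yellow hand-held multimeter, 155 by 80 by 35 mm, lying beyond the jig. Origin under its centre.
- tape_roll: Bystander: roll of yellow tape, 96 mm across and 19 mm high, lying flat left of the jig. Origin under its centre.
- flux_bottle: Bystander: bottle, 60 mm in diameter and 130 mm high, beyond the jig. Origin under its centre.
- screwdriver: Bystander: screwdriver, 200 mm long, lying along the right side of the tray. Origin at its centre.
There are look-alikes about, which are no part of the job. Of the things that look like the part that bears yellow_tx_mid, the middle-sized one is meant.

How it is judged:
On the way, in this order (a step that is already met when the one before it is completed fails the run):
1. the yellow transformer stands home in the nest, let go (horizontal distance between yellow_tx_mid and nest below 0.005 m and z of yellow_tx_mid in the frame of nest below 0.0335 m and angle between yellow_tx_mid's own z axis and vertical below 0.06 rad and angle between the x axis of yellow_tx_mid and the x axis of nest, either way round below 0.12 rad and contact force between yellow_tx and the fingers below 0.05 N), for 0.2 s.
2. the keeper bar is shut in its catch (value of joint keeper below 0.03 rad), for 0.2 s.
3. the selector is turned while pulled out of its notch (value of joint selector_pull above 0.0065 m and value of joint selector_turn above 0.3 rad), for 0.05 s.
4. the selector has dropped into the yellow notch (value of joint selector_pull below 0.003 m and value of joint selector_turn above 1.13 rad), for 0.2 s.
At the end, for the whole second after the job is handed in: Yellow transformer home in the nest and at rest (within 5 mm sideways, 3.5 mm in height, tilt under 0.06 rad, long axis within 0.12 rad); keeper bar within 0.03 rad of shut; selector in the yellow notch (turned over 1.13 rad, pulled out under 3 mm) (all of step 4 and horizontal distance between yellow_tx_mid and nest below 0.005 m and z of yellow_tx_mid in the frame of nest below 0.0335 m and angle between yellow_tx_mid's own z axis and vertical below 0.06 rad and angle between the x axis of yellow_tx_mid and the x axis of nest, either way round below 0.12 rad and value of joint keeper below 0.03 rad and velocity of joint selector_turn below 0.05 rad/s and linear speed of yellow_tx below 0.02 m/s); the robot touches nothing.
It fails at once if the selector is turned off white while the keeper is open (value of joint selector_turn above 0.2 rad and value of joint keeper above 0.08 rad).
It fails at once if the selector is forced over without being pulled out (value of joint selector_pull below 0.005 m and (value of joint selector_turn between 0.2 and 0.42 rad or value of joint selector_turn between 0.81 and 1.02 rad)).
It fails at once if the yellow transformer is dropped (falls freely by more than about 15 mm) (contact force between yellow_tx and anything else below 0.01 N and linear speed of yellow_tx above 0.5 m/s).
It fails at once if another transformer, a tool or a part is moved by more than 25 mm (distance of any of blue_tx_mid, bare_tx_mid, core_half, meter, tape_roll, flux_bottle, screwdriver from where it was at the start of the episode above 0.025 m).
It also fails if it takes over 64 s, if anything falls off the work surface, if the arm or the gripper's body presses on something with over 40 N, if the wrist force passes 120 N, or if a joint passes its speed limit or range.

ROBOT

A 6-joint arm with a two-finger parallel gripper is mounted at the origin on the work surface. World frame = base frame: x ahead of the robot, y to its left, z up, the work surface at z = 0. Lengths are in m, angles in rad, forces in N, time in s.
With the tool pointing down it reaches from about 0.3 to 0.775 m from the base axis. Payload 14.6 kg.
Tool frame: the origin (TCP) lies on the centre line of the jaws, within the pads' length; the fingertips stand manip.tcp_to_tips ahead of it and the grasp point (between the pads) is the TCP (manip.tcp_to_tips is the distance from the TCP to the fingertips, in m); x points along the fingers, y is the direction in which the jaws open and shut, and the axes are right-handed (so a half turn about x gives the same grasp; the last joint's range is limited). The gripper opens to 85 mm and grips with 20 to 120 N. Pads are 22 mm wide; open, the fingers measure 114 mm over their backs; the gripper's body (76 mm by 85 mm) begins 54 mm behind the grasp point. The pads swing forward as they close: fully open they stand 13 mm farther back than shut.
Start: joints at [1.277, 0.3, 1.521, -0, 1.321, -0.067], TCP at [0.124, 0.536, 0.219] pointing down, gripper open.
Joint ranges: [-3.03, 3.03], [-0.79, 2.21], [0.23, 2.52], [-1.04, 4.18], [0, 3.07], [-2.55, 2.55]. Speed limits (rad/s): [2.22, 2.22, 2.57, 3.14, 3.14, 3.14].

INTERFACE

Orientations are given as a unit quaternion [x, y, z, w].
In Python, from station import manip gives the robot as it stands.
- The arm moves only by the tool servo_tool, never from a script. Its argument "motion" is a list of rows, each a list of 7 numbers: the shift along the tool's x, y, z as a fraction of full scale, then the turn, a rotation vector about the tool's x, y, z as a fraction of full scale, then the gripper command: -1 is fully open, 1 is shut, values between are in proportion. A call has 1 to 12 rows; each row is the pose to reach, as a shift and turn from the pose commanded when the call began, along the tool's axes at that moment; what a row does not reach only later rows make up. Full scale, the value 1, is 150 mm for a shift and 90 degrees for a turn. A row lasts 1/10 s, in which the tool goes at most 50 mm and 8.59 degrees, less where a joint would pass 70% of its speed; a pose out of reach is approached as far as the arm can. A call with a number of a shift or a turn outside -1 to 1 is refused whole. A call with a gripper value outside its range is refused whole. The fingers move at their own pace and stop on an object; "grip_force" is the grip in N (left out, the last holds). Time passes only in rows, so rows that repeat a pose let the fingers close. It gives the time, the measured TCP pose, the force and the opening at its end, in the units of the state.
- manip.sense(): the state, without advancing time (a new reading comes with each control period).
- manip.grab_frame(name): name is "scene" or "top" or "wrist"; returns the picture (384x512x3 uint8, red, green, blue); there is no depth.
- manip.camera_info(name): a dict with "fx", "fy", "cx", "cy" (pixels), "k1" (the pictures are not rectified: a ray, as slopes to the right and down, at radius r is drawn at 1 + k1 r^2 times it, then the intrinsics apply), "eye" and "rotation" of the camera in the world; the wrist camera has in their place "tool_from_camera" (4x4, takes a point from camera to tool coordinates, whose origin is the TCP and whose axes are the tool frame's). Camera axes: x right, y up, looking along -z (the intrinsics and any distortion apply to the point x, -y, -z); pixel columns grow to the right and rows downward; lengths in m; the calibration is good to about 2 mm. A picture is of the moment at which its call begins: read the wrist's pose just before it. camera_info takes no time and is no camera call.
- manip.finish_job(): hands the job in, once; it reports no verdict.
The state is a dict: "time_s": time; "joint_pos": joint angles; "qvel": joint speeds; "effort": joint torques, N m; "ee_pos": TCP position; "tool_rot": TCP orientation; "wrist_force": force on the tool from outside, world axes, zero at the start; "ft_torque": the same for the moment, N m; "grip_width": finger opening in m.
Only numpy, scipy, OpenCV 4.12 (cv2) and the standard library are available. Lean on these libraries where they do the work, as an engineer would, in place of code of your own. Each camera call takes 0.05 s, during which the arm holds its last target.

## Working session

There is one attempt and no reset: what is moved stays moved. The work goes in short steps, Python scripts to look and compute and a tool call to move; the robot and the scene stay as the last step left them, time stands still between calls to the robot, and variables do not carry over. Pictures are saved under pics/ and viewed, and the job is handed in when it is done.

Besides the shell and the picture viewer there is one more tool, called after "Call:" as a command line: name --pt "numbers of a row" for each row, then --argument value for the rest. servo_tool: Moves the arm, as the interface text tells. Shift numbers are shares of 150 mm and turn numbers shares of 90 degrees, none past 1 either way. Its arguments: {"type":"object","properties":{"motion":{"type":"array","items":{"type":"array","items":{"type":"number","minimum":-1,"maximum":1}}},"grip_force":{"type":"number"}},"required":["motion"]}

```bash
ls; mkdir -p pics; python3 - <<'E'
from station import manip
import cv2,json
print(manip.sense()); print(manip.tcp_to_tips)
for n in ["scene","top","wrist"]:
    print(n,manip.camera_info(n))
    cv2.imwrite(f"pics/{n}0.png",cv2.cvtColor(manip.grab_frame(n),cv2.COLOR_RGB2BGR))
E
```

```text
pics
{'time_s': 0.0, 'joint_pos': array([ 1.27743273e+00,  3.00494751e-01,  1.52159612e+00,  3.22178888e-05,
        1.32070890e+00, -6.66050477e-02]), 'qvel': array([-7.90423944e-04, -3.95157214e-05,  1.52802315e-03, -6.76167785e-04,
       -3.23584432e-04, -3.74222618e-04]), 'effort': array([-5.02547700e-03, -5.43510711e+01, -3.61793232e+01, -1.97429481e-04,
        3.97376600e-03,  1.30114535e-05]), 'ee_pos': array([0.12357475, 0.53567535, 0.21820199]), 'tool_rot': array([ 0.07958448,  0.70265358, -0.08042031,  0.70247906]), 'wrist_force': array([-0.27151404,  0.3000891 , -0.7729748 ]), 'ft_torque': array([ 0.00293641, -0.0219876 ,  0.01166476]), 'grip_width': 0.08577883401123378}
0.019
scene {'fx': 360.4059526422705, 'fy': 360.4059526422705, 'cx': 256.50309211531084, 'cy': 183.70710574904527, 'k1': 0.019128255859814664, 'eye': array([ 1.11771278, -0.79025313,  0.71418024]), 'rotation': array([0.44685739, 0.16551224, 0.31689075, 0.82006367])}
top {'fx': 439.59446471118247, 'fy': 439.59446471118247, 'cx': 249.30694982560135, 'cy': 196.03364418951662, 'k1': -0.0250093289373042, 'eye': array([ 0.24465449, -0.06081558,  1.47814474]), 'rotation': array([-0.06486384,  0.05654463,  0.71032797, -0.69859112])}
wrist {'fx': 295.15079675653595, 'fy': 295.15079675653595, 'cx': 259.9994354222321, 'cy': 193.36767363167473, 'k1': -0.038341821468072544, 'tool_from_camera': array([[ 3.60065892e-05,  2.77927541e-01, -9.60602041e-01,
        -1.54708963e-01],
       [ 9.99999749e-01,  6.69738027e-04,  2.31256247e-04,
        -4.87107059e-04],
       [ 7.07624196e-04, -9.60601808e-01, -2.77927447e-01,
        -6.98640882e-02],
       [ 0.00000000e+00,  0.00000000e+00,  0.00000000e+00,
         1.00000000e+00]])}
```

View pics/scene0.png

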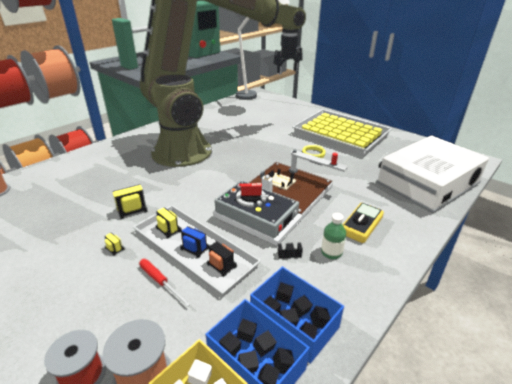

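View pics/top0.png

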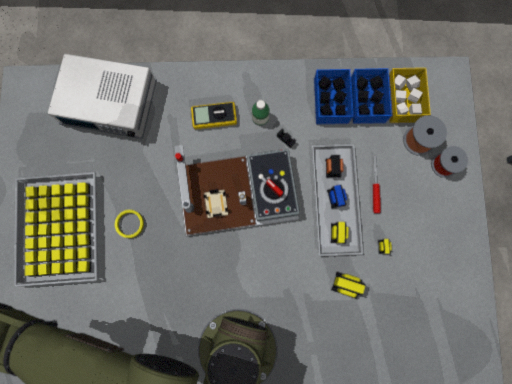

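View pics/wrist0.png

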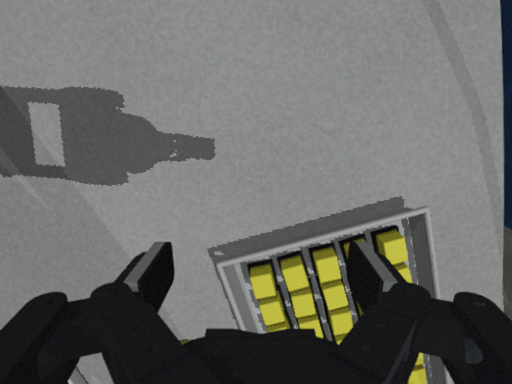

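The top view shows the jig around (240,192), the knob at (274,188), the keeper handle at (180,157) and the yellow transformer in the tray at (340,232). Next I'll take coarse measurements.

```bash
cat > h.py <<'E'
from station import manip
import numpy as np, cv2
from scipy.spatial.transform import Rotation as R
def cam(n, st=None):
    c=manip.camera_info(n)
    if n=="wrist":
        T=np.array(c["tool_from_camera"]); Rt=R.from_quat(st["tool_rot"]).as_matrix()
        return c, Rt@T[:3,3]+st["ee_pos"], Rt@T[:3,:3]
    return c, np.array(c["eye"]), R.from_quat(c["rotation"]).as_matrix()
def ray(C,u,v):
    c,e,M=C; K=np.array([[c["fx"],0,c["cx"]],[0,c["fy"],c["cy"]],[0,0,1]])
    p=cv2.undistortPoints(np.array([[[u,v]]],float),K,np.array([c["k1"],0,0,0,0.]))[0,0]
    d=M@np.array([p[0],-p[1],-1]); return e,d/np.linalg.norm(d)
def onz(C,u,v,z):
    e,d=ray(C,u,v); return e+d*(z-e[2])/d[2]
def proj(C,P):
    c,e,M=C; q=M.T@(np.asarray(P,float)-e); x,y=q[0]/-q[2],-q[1]/-q[2]; s=1+c["k1"]*(x*x+y*y)
    return np.array([c["fx"]*x*s+c["cx"],c["fy"]*y*s+c["cy"]])
def tri(*rs):
    A=np.zeros((3,3));b=np.zeros(3)
    for e,d in rs:
        P=np.eye(3)-np.outer(d,d);A+=P;b+=P@e
    X=np.linalg.solve(A,b); return X,[np.linalg.norm((np.eye(3)-np.outer(d,d))@(X-e)) for e,d in rs]
def grab(n,f):
    st=manip.sense(); im=cv2.cvtColor(manip.grab_frame(n),cv2.COLOR_RGB2BGR); cv2.imwrite(f,im); return st,im
def blobs(im,lo,hi,amin=8):
    h=cv2.cvtColor(im,cv2.COLOR_BGR2HSV); m=cv2.inRange(h,np.array(lo),np.array(hi))
    n,l,s,c=cv2.connectedComponentsWithStats(m)
    return [(s[i,4],c[i].round(1),s[i,:4]) for i in range(1,n) if s[i,4]>=amin],m
E
python3 - <<'E'
from h import *
im=cv2.imread("pics/top0.png"); C=cam("top")
cv2.imwrite("pics/topz.png",cv2.resize(im[130:270,165:365],None,fx=4,fy=4,interpolation=cv2.INTER_CUBIC))
for n,(u,v,z) in dict(tx=(340,232,.06),big=(349,285,.06),small=(385,246,.03),blue=(337,196,.06),bare=(334,166,.06),knob=(274,188,.126),hinge=(185,206,.1),handle=(180,157,.148),nest=(216,203,.034)).items(): print(n,onz(C,u,v,z).round(4))
E
```

```text
tx [ 0.3681 -0.3365  0.06  ]
big [ 0.2    -0.3567  0.06  ]
small [ 0.3223 -0.4874  0.03  ]
blue [ 0.486  -0.3327  0.06  ]
bare [ 0.5869 -0.3278  0.06  ]
knob [ 0.5037 -0.1244  0.126 ]
hinge [0.4556 0.1584 0.1   ]
handle [0.6035 0.168  0.148 ]
nest [0.474  0.0655 0.034 ]
```

View pics/topz.png

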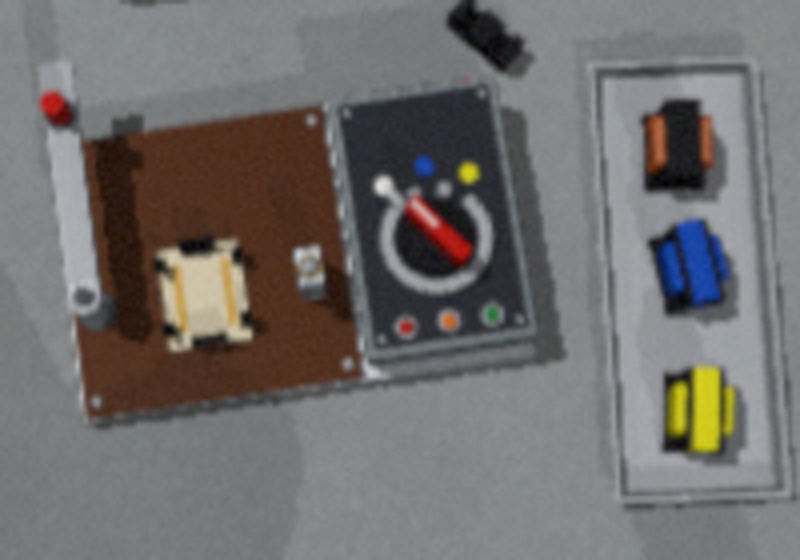

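```bash
cat >> h.py <<'E'
def yaw(st):
    y=R.from_quat(st["tool_rot"]).as_matrix()[:,1]; return np.arctan2(y[1],y[0])
def down(psi):
    x=np.array([0,0,-1.]);y=np.array([np.cos(psi),np.sin(psi),0]);return np.column_stack([x,y,np.cross(x,y)])
def plan(pos,psi,st=None):
    st=st or manip.sense(); M=R.from_quat(st["tool_rot"]).as_matrix()
    s=M.T@(np.array(pos)-st["ee_pos"])/.15; t=R.from_matrix(M.T@down(psi)).as_rotvec()/(np.pi/2)
    print("pos",st["ee_pos"].round(4),"yaw",round(yaw(st),4),"t",round(st["time_s"],2),"| shift",s.round(3),"turn",t.round(3))
E
python3 - <<'E'
from h import *
st=manip.sense();print(yaw(st)); print(R.from_quat(st["tool_rot"]).as_matrix().round(3))
plan((.3,.45,.3),yaw(st)); plan((.42,.3,.3),yaw(st))
E
```

```text
1.3439789816719552
[[-0.     0.225  0.974]
 [-0.001  0.974 -0.225]
 [-1.    -0.001 -0.   ]]
pos [0.1236 0.5357 0.2184] yaw 1.344 t 0.15 | shift [-0.544 -0.293  1.274] turn [-0.    -0.     0.001]
pos [0.1236 0.5357 0.2184] yaw 1.344 t 0.15 | shift [-0.543 -1.087  2.279] turn [-0.    -0.     0.001]
```

Call:
servo_tool --pt "-0.25 -0.05 0.33 0 0 0 -1" --pt "-0.5 -0.1 0.67 0 0 0 -1" --pt "-0.5 -0.1 1 0 0 0 -1" --pt "-0.5 -0.1 1 0 0 0 -1"

```text
time_s: 0.55
ee_pos: [0.2695, 0.4865, 0.2951]
tool_rot: [0.081, 0.702, -0.08, 0.703]
wrist_force: [0.3, 0.7, -0.1]
grip_width: 0.0854
```

```bash
python3 - <<'E'
from h import *
plan((.38,.37,.3),yaw(manip.sense())); plan((.46,.07,.3),1.72)
E
```

```text
pos [0.2695 0.4865 0.2951] yaw 1.3419 t 0.55 | shift [-0.032 -0.589  0.894] turn [-0.     0.001 -0.001]
pos [0.2695 0.4865 0.2951] yaw 1.3419 t 0.55 | shift [-0.034 -2.416  1.867] turn [-0.241  0.001 -0.001]
```

Call:
servo_tool --pt "0 -0.2 0.27 0 0 0 -1" --pt "0 -0.4 0.53 0 0 0 -1" --pt "0 -0.65 0.76 0 0 0 -1" --pt "0 -0.9 0.93 0 0 0 -1" --pt "0 -1 0.93 0 0 0 -1"

```text
time_s: 1.05
ee_pos: [0.3701, 0.3069, 0.2935]
tool_rot: [0.081, 0.702, -0.081, 0.702]
wrist_force: [-0.1, -0.6, -0.2]
grip_width: 0.0851
```

Call:
servo_tool --pt "0 -0.2 0.2 0 0 0 -1" --pt "0 -0.5 0.45 0 0 0 -1" --pt "0 -0.75 0.65 -0.08 0 0 -1" --pt "0 -1 0.75 -0.16 0 0 -1" --pt "0 -1 0.75 -0.24 0 0 -1"

```text
time_s: 1.55
ee_pos: [0.4453, 0.1348, 0.2936]
tool_rot: [-0.054, 0.705, 0.053, 0.705]
wrist_force: [-0.7, 1.3, -0.2]
grip_width: 0.0854
```

```bash
python3 - <<'E'
from h import *
plan((.46,.07,.3),1.72)
E
```

```text
pos [0.4453 0.1348 0.2936] yaw 1.7217 t 1.55 | shift [-0.043 -0.442  0.032] turn [ 0.001 -0.     0.   ]
```

Call:
servo_tool --pt "0 -0.3 0 0 0 0 -1" --pt "0 -0.65 0 0 0 0 -1" --pt "0 -0.65 0 0 0 0 -1" --pt "0 -0.65 0 0 0 0 -1"

```text
time_s: 1.95
ee_pos: [0.4591, 0.0414, 0.2936]
tool_rot: [-0.052, 0.705, 0.052, 0.705]
wrist_force: [0.3, 0.5, -0.6]
grip_width: 0.0856
```

```bash
python3 - <<'E'
from h import *
st,im=grab("wrist","pics/w1.png"); np.save("w1.npy",st,allow_pickle=True)
cv2.imwrite("pics/w1z.png",cv2.resize(im,(800,600)))
print(st["ee_pos"],st["qvel"].max())
E
```

```text
[0.45914836 0.04136009 0.2936342 ] 0.049747006483641894
```

View pics/w1z.png

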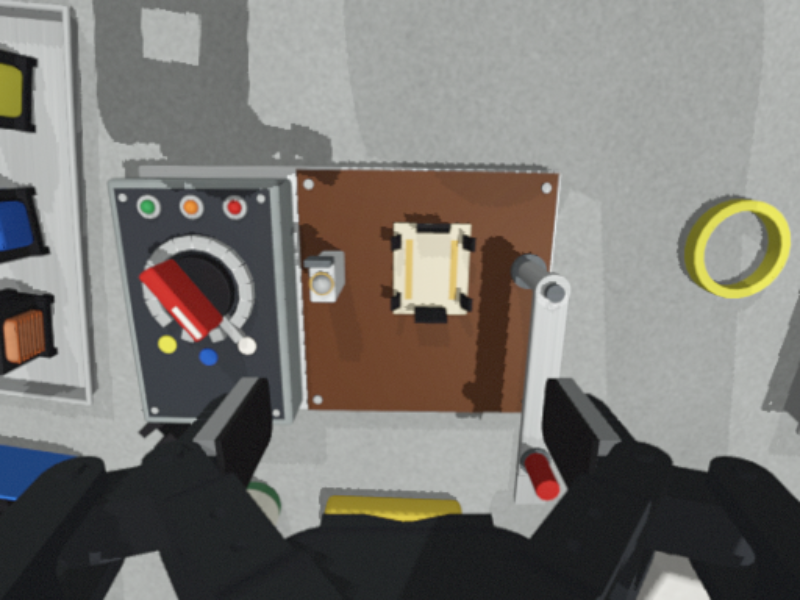

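The wrist view shows the nest at about (431,270)/1.56, marks at (167,344), (208,357) and (247,346), the hinge at (553,290), and the handle top at (546,490).

```bash
python3 - <<'E'
from h import *
st=np.load("w1.npy",allow_pickle=True).item(); im=cv2.imread("pics/w1.png"); C=cam("wrist",st)
h=lambda lo,hi:[b for b in blobs(im,lo,hi,15)[0]]
print("blue",[b[:2] for b in h((100,120,80),(125,255,255))]);print("yel",[b[:2] for b in h((22,120,90),(35,255,255))])
print("white",[b[:2] for b in h((0,0,215),(180,60,255))]); print("red",[b for b in h((0,150,80),(8,255,255))]);print("cream",[b for b in h((15,20,160),(32,100,255))])
s=1.5625
for n,(u,v,z) in dict(s1=(308,184,.03),s2=(547,188,.03),s3=(318,400,.03),n1=(392,222,.05),n2=(472,224,.05),n3=(393,315,.05),n4=(471,315,.05),corn1=(297,171,.03),corn2=(559,174,.03),hinge=(553,290,.108),handle=(547,490,.148),ym=(167,344,.075),bm=(208,357,.075),wm=(247,346,.075),k1=(152,272,.126),k2=(210,332,.126)).items(): print(n,onz(C,u/s,v/s,z).round(4))
z=im[100:250,60:400]; cv2.imwrite("pics/w1c.png",cv2.resize(z,None,fx=2.35,fy=2.35,interpolation=cv2.INTER_CUBIC))
E
```

```text
blue [(np.int32(551), array([  8.6, 144.4])), (np.int32(112), array([133. , 227.9])), (np.int32(894), array([ 14.6, 299.8]))]
yel [(np.int32(444), array([ 6.3, 58. ])), (np.int32(1813), array([472.4, 158.4])), (np.int32(101), array([261.1, 172.8])), (np.int32(101), array([289.8, 172.1])), (np.int32(108), array([106.7, 219.9])), (np.int32(1041), array([250.5, 324.3]))]
white [(np.int32(26), array([186.9, 115.8])), (np.int32(19), array([188.3, 132.8])), (np.int32(1458), array([273.5, 170.5])), (np.int32(164), array([295.4, 172.3])), (np.int32(31), array([356.7, 179.2])), (np.int32(60), array([206.5, 190.1])), (np.int32(45), array([346.2, 193. ])), (np.int32(116), array([358.5, 202.6])), (np.int32(88), array([119.1, 206.3])), (np.int32(17), array([257.6, 198.5])), (np.int32(18), array([351.3, 205.6])), (np.int32(80), array([157.6, 221. ])), (np.int32(334), array([434.6, 378.1]))]
red [(np.int32(50), array([149.6, 132.4]), array([146, 129,   8,   8], dtype=int32)), (np.int32(1149), array([115.8, 188.9]), array([ 89, 166,  53,  52], dtype=int32)), (np.int32(392), array([346.5, 304.8]), ar
[... 289 characters left out ...]
)), (np.int32(40), array([499.9, 168.7]), array([486, 150,  21,  37], dtype=int32)), (np.int32(230), array([295.7, 172.1]), array([292, 155,   9,  34], dtype=int32)), (np.int32(58), array([207.3, 183.8]), array([199, 175,  16,  14], dtype=int32))]
s1 [ 0.4149 -0.0536  0.03  ]
s2 [0.3871 0.156  0.03  ]
s3 [ 0.6243 -0.025   0.03  ]
n1 [0.4349 0.0247 0.05  ]
n2 [0.4265 0.0928 0.05  ]
n3 [0.5176 0.0371 0.05  ]
n4 [0.5072 0.1071 0.05  ]
corn1 [ 0.4052 -0.0642  0.03  ]
corn2 [0.3737 0.1638 0.03  ]
hinge [0.4612 0.1545 0.108 ]
handle [0.6102 0.1736 0.148 ]
ym [ 0.5651 -0.1554  0.075 ]
bm [ 0.5719 -0.119   0.075 ]
wm [ 0.5563 -0.0852  0.075 ]
k1 [ 0.4866 -0.1411  0.126 ]
k2 [ 0.5266 -0.0976  0.126 ]
```

View pics/w1c.png

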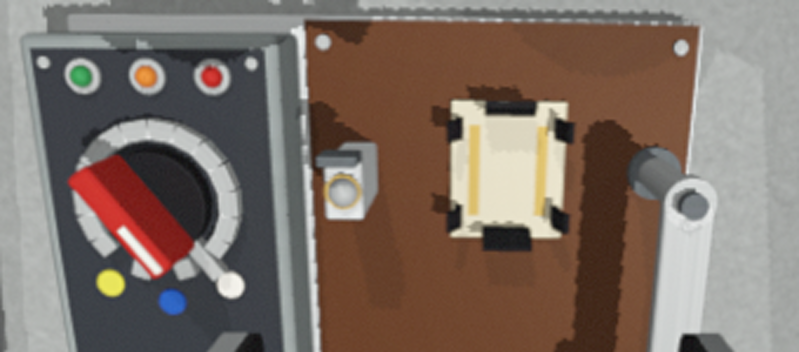

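```bash
python3 - <<'E'
from h import *
st=np.load("w1.npy",allow_pickle=True).item(); im=cv2.imread("pics/w1.png"); C=cam("wrist",st)
f=lambda u,v:(u/2.35+60-.3,v/2.35+100-.3)
cs=np.array([onz(C,*f(u,v),.034) for u,v in [(452,100),(569,101),(449,236),(562,239)]]);print(cs.round(4),cs.mean(0)); 
e=cs[2]+cs[3]-cs[0]-cs[1];print(np.arctan2(e[1],e[0])); e=cs[1]-cs[0]+cs[3]-cs[2];print(np.arctan2(-e[0],e[1]))
# stripes at z .034
a,b=[onz(C,u,v,.034) for u,v in [(261.1,172.8),(289.8,172.1)]];print(a,b,(a+b)/2)
# bar end
print("hinge",onz(C,*f(692,203),.108)); 
for n,u,v in [("y",106.7,219.9),("b",133,227.9),("w",157.6,221)]: print(n,onz(C,u,v,.075).round(4))
A=.134; X=np.array([np.cos(A),np.sin(A)]);Y=np.array([-X[1],X[0]])
N=cs.mean(0)[:2]; print("hinge from nest",N+.09*Y)
s=cam("scene"); t=cam("top"); print("top proj",proj(t,[*N,.034]),"->", (np.array([203,293])/4+[165,130]))
E
```

```text
[[0.4367 0.0261 0.034 ]
 [0.4271 0.0948 0.034 ]
 [0.5206 0.036  0.034 ]
 [0.5122 0.1063 0.034 ]] [0.47415137 0.06579358 0.034     ]
0.1260138226711854
0.12909476896547042
[0.47783185 0.04495317 0.034     ] [0.4707858  0.08546597 0.034     ] [0.47430882 0.06520957 0.034     ]
hinge [0.4617752  0.15489152 0.108     ]
y [ 0.5647 -0.1556  0.075 ]
b [ 0.5711 -0.1192  0.075 ]
w [ 0.5558 -0.0859  0.075 ]
hinge from nest [0.46212743 0.15498677]
top proj [215.91856675 202.94965955] -> [215.75 203.25]
```

Call:
servo_tool --pt "0 -0.3 -0.1 0.09 0 0 -1" --pt "0 -0.6 -0.2 0.18 0 0 -1" --pt "0 -0.8 -0.3 0.27 0 0 -1" --pt "0 -1 -0.4 0.36 0 0 -1" --pt "0 -1 -0.4 0.45 0 0 -1" --pt "0 -1 -0.4 0.54 0 0 -1"

```text
time_s: 2.6
ee_pos: [0.4223, -0.1146, 0.2938]
tool_rot: [0.244, 0.664, -0.244, 0.664]
wrist_force: [0.2, 1.2, 0.3]
grip_width: 0.0854
```

```bash
python3 - <<'E'
from h import *
plan((.37,-.30,.27),0)
E
```

```text
pos [ 0.4223 -0.1146  0.2938] yaw 0.8672 t 2.6 | shift [ 0.159 -1.168  0.534] turn [ 0.552 -0.    -0.   ]
```

Call:
servo_tool --pt "0.05 -0.25 0.1 0.09 0 0 -1" --pt "0.1 -0.5 0.2 0.18 0 0 -1" --pt "0.15 -0.75 0.35 0.27 0 0 -1" --pt "0.15 -1 0.5 0.36 0 0 -1" --pt "0.15 -1 0.5 0.45 0 0 -1" --pt "0.15 -1 0.5 0.55 0 0 -1" --pt "0.15 -1 0.5 0.55 0 0 -1"

```text
time_s: 3.3
ee_pos: [0.384, -0.2773, 0.2711]
tool_rot: [0.498, 0.502, -0.498, 0.502]
wrist_force: [0.1, -0.1, 0.5]
grip_width: 0.0854
```

```bash
python3 - <<'E'
from h import *
plan((.37,-.33,.25),0)
st,im=grab("wrist","pics/w2.png"); np.save("w2.npy",st,allow_pickle=True)
cv2.imwrite("pics/w2z.png",cv2.resize(im,(800,600)))
E
```

```text
pos [ 0.384  -0.2773  0.2711] yaw 0.0075 t 3.3 | shift [ 0.141 -0.096  0.351] turn [ 0.005 -0.     0.   ]
```

View pics/w2z.png

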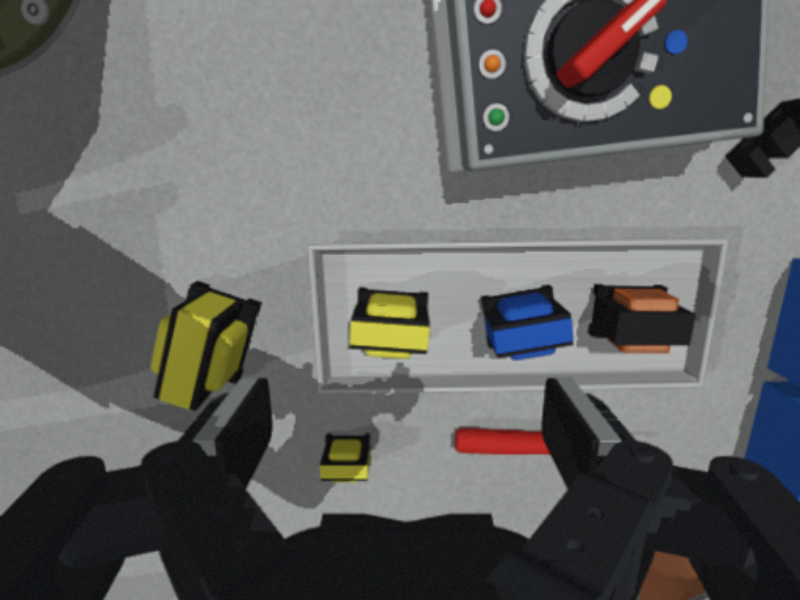

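```bash
python3 - <<'E'
from h import *
st=np.load("w2.npy",allow_pickle=True).item(); im=cv2.imread("pics/w2.png"); C=cam("wrist",st)
z=im[140:260,190:460]; cv2.imwrite("pics/w2c.png",cv2.resize(z,None,fx=2.9,fy=2.9,interpolation=cv2.INTER_CUBIC))
s=1.5625
for n,(u,v,zz) in dict(a=(351,318,.063),b=(429,322,.063),c=(428,352,.063),d=(351,346,.063)).items(): print(n,onz(C,u/s,v/s,zz).round(4))
for n,(u,v) in dict(t1=(311,248),t2=(724,242),t3=(700,385),t4=(322,390)).items(): print(n,onz(C,u/s,v/s,.024).round(4))
E
```

```text
a [ 0.3391 -0.3262  0.063 ]
b [ 0.4037 -0.3293  0.063 ]
c [ 0.4034 -0.356   0.063 ]
d [ 0.3384 -0.351   0.063 ]
t1 [ 0.3008 -0.2745  0.024 ]
t2 [ 0.6676 -0.2658  0.024 ]
t3 [ 0.6717 -0.4056  0.024 ]
t4 [ 0.3044 -0.412   0.024 ]
```

View pics/w2c.png

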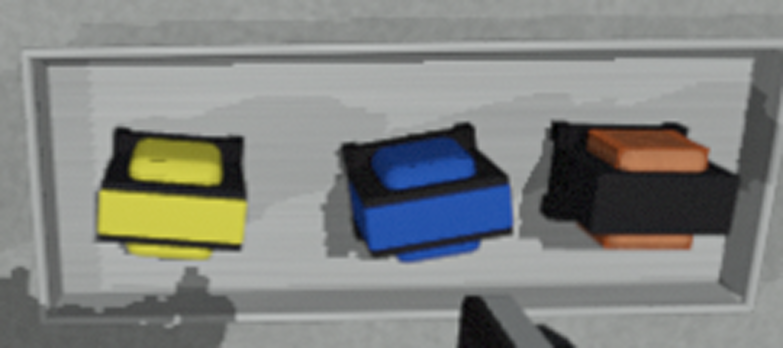

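The wrist picture shows the yellow transformer's top at (351–429, 318–352), which is 65 mm along world x and 26 mm along y. So its long axis lies along x, not y as the text says. I'll go by the picture and have the jaws close along world y.

Call:
servo_tool --pt "0 0 0.1 0.09 0 0 -1" --pt "0 -0.05 0.2 0.18 0 0 -1" --pt "0 -0.1 0.3 0.27 0 0 -1" --pt "0 -0.1 0.42 0.36 0 0 -1" --pt "0 -0.1 0.42 0.45 0 0 -1" --pt "0 -0.1 0.42 0.54 0 0 -1" --pt "0 -0.1 0.42 0.63 0 0 -1" --pt "0 -0.1 0.42 0.72 0 0 -1" --pt "0 -0.1 0.42 0.81 0 0 -1" --pt "0 -0.1 0.42 0.9 0 0 -1" --pt "0 -0.1 0.42 0.98 0 0 -1" --pt "0 -0.1 0.42 1 0 0 -1"

```text
time_s: 4.55
ee_pos: [0.3696, -0.3405, 0.2714]
tool_rot: [0.707, 0.004, -0.707, 0.004]
wrist_force: [0.3, 0.6, -0.2]
grip_width: 0.0856
```

```bash
python3 - <<'E'
from h import *
plan((.371,-.34,.2),-1.63)
st,im=grab("wrist","pics/w3.png"); np.save("w3.npy",st,allow_pickle=True)
cv2.imwrite("pics/w3z.png",cv2.resize(im,(800,600)))
E
```

```text
pos [ 0.3696 -0.3405  0.2714] yaw -1.5601 t 4.55 | shift [ 0.476 -0.003 -0.01 ] turn [ 0.044 -0.     0.   ]
```

View pics/w3z.png

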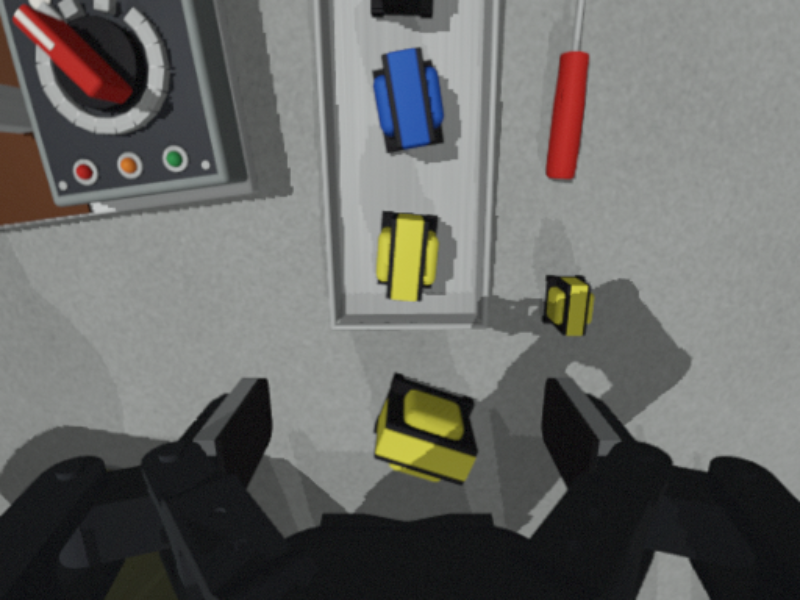

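```bash
python3 - <<'E'
from h import *
st=np.load("w3.npy",allow_pickle=True).item(); im=cv2.imread("pics/w3.png"); C=cam("wrist",st)
z=im[120:215,200:320]; cv2.imwrite("pics/w3c.png",cv2.resize(z,None,fx=6,fy=6,interpolation=cv2.INTER_CUBIC))
h=cv2.cvtColor(z,cv2.COLOR_BGR2HSV)
m=cv2.inRange(h,(22,120,190),(35,255,255)); n,l,s,c=cv2.connectedComponentsWithStats(m)
i=1+np.argmax(s[1:,4]); pts=np.argwhere(l==i)[:,::-1].astype(np.float32)+[200,120]
r=cv2.minAreaRect(pts.astype(np.float32)); print(s[i],r); b=cv2.boxPoints(r); P=np.array([onz(C,*p,.063) for p in b]);print(P.round(4),P.mean(0).round(4))
print(onz(C,*(c[i]+[200,120]),.063))
E
```

```text
[ 51  20  19  52 754] ((259.9057312011719, 166.03689575195312), (15.02893352508545, 50.971622467041016), 5.19442892074585)
[[ 0.3392 -0.3288  0.063 ]
 [ 0.4035 -0.3344  0.063 ]
 [ 0.402  -0.3526  0.063 ]
 [ 0.3376 -0.3479  0.063 ]] [ 0.3706 -0.3409  0.063 ]
[ 0.37160821 -0.3410997   0.063     ]
```

View pics/w3c.png

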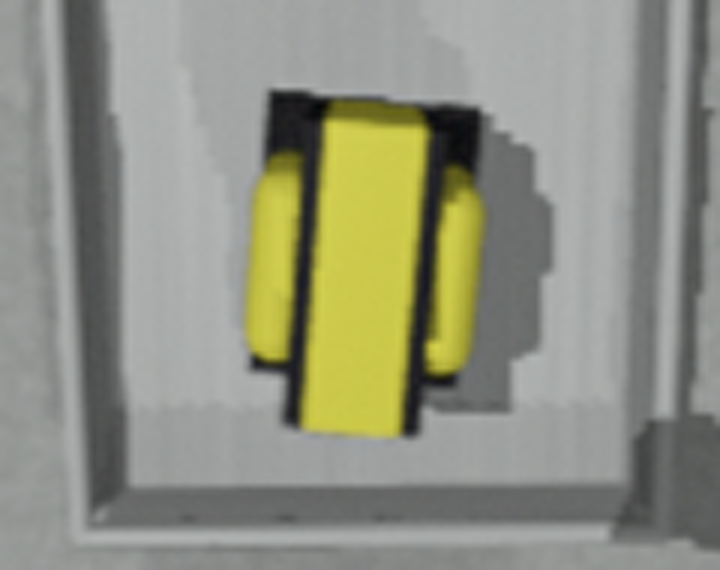

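```bash
python3 - <<'E'
from h import *
st=np.load("w3.npy",allow_pickle=True).item(); C=cam("wrist",st)
f=lambda u,v:onz(C,u/6+199.6,v/6+119.6,.063)
a,b=f(374,121),f(352,435); print(a.round(4),b.round(4),(a+b)/2,np.linalg.norm(a-b),np.arctan2((a-b)[1],(a-b)[0]))
plan((.371,-.341,.15),-np.pi/2-.08)
E
```

```text
[ 0.4038 -0.3431  0.063 ] [ 0.3375 -0.3392  0.063 ] [ 0.37066931 -0.34116682  0.063     ] 0.06640334197925704 -0.05893444668852518
pos [ 0.3695 -0.3405  0.2713] yaw -1.5596 t 4.6 | shift [ 0.809  0.003 -0.01 ] turn [ 0.058 -0.    -0.   ]
```

Call:
servo_tool --pt "0.2 0 0 0.03 0 0 -0.7" --pt "0.5 0 -0.01 0.046 0 0 -0.7" --pt "0.8 0 -0.01 0.046 0 0 -0.7" --pt "0.95 0 -0.01 0.046 0 0 -0.7" --pt "0.95 0 -0.01 0.046 0 0 -0.7"

```text
time_s: 5.1
ee_pos: [0.3698, -0.3397, 0.1261]
tool_rot: [-0.705, 0.019, 0.708, 0.022]
wrist_force: [0.4, -0.6, 0.9]
grip_width: 0.0729
```

```bash
python3 - <<'E'
from h import *
plan((.371,-.341,.038),-1.633)
st,im=grab("wrist","pics/w4.png"); np.save("w4.npy",st,allow_pickle=True)
cv2.imwrite("pics/w4z.png",im)
E
```

```text
pos [ 0.3698 -0.3397  0.1261] yaw -1.629 t 5.1 | shift [ 0.587  0.011 -0.011] turn [0.003 0.003 0.002]
```

View pics/w4z.png

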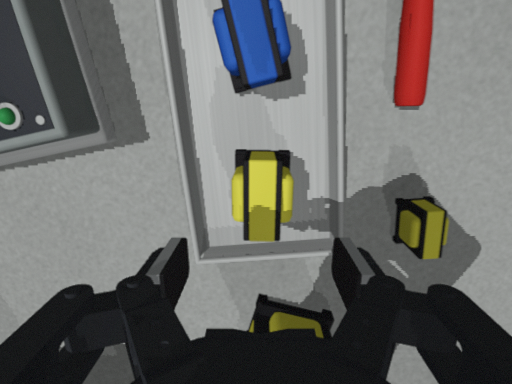

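Call:
servo_tool --pt "0.2 0.005 -0.01 0 0 0 -0.7" --pt "0.4 0.01 -0.01 0 0 0 -0.7" --pt "0.5 0.01 -0.01 0 0 0 -0.7" --pt "0.585 0.01 -0.01 0 0 0 -0.7" --pt "0.585 0.01 -0.01 0 0 0 -0.7"

```text
time_s: 5.65
ee_pos: [0.3721, -0.3429, 0.0411]
tool_rot: [-0.707, 0.022, 0.707, 0.022]
wrist_force: [0.3, -0.3, 1.3]
grip_width: 0.0728
```

```bash
python3 - <<'E'
from h import *
plan((.371,-.341,.038),-1.633)
print(manip.sense()["wrist_force"])
st,im=grab("wrist","pics/w5.png")
E
```

```text
pos [ 0.3721 -0.3429  0.0411] yaw -1.6327 t 5.65 | shift [ 0.021 -0.012  0.008] turn [0. 0. 0.]
[ 0.27286522 -0.27704326  1.25527492]
```

View pics/w5.png

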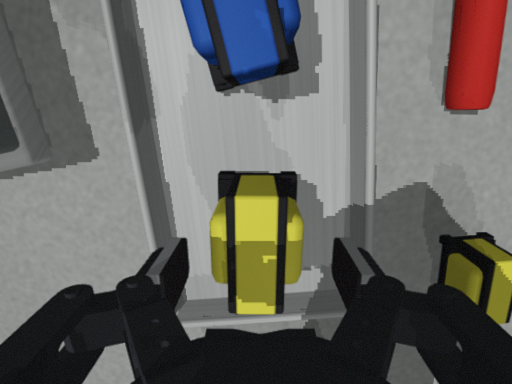

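```bash
python3 - <<'E'
from h import *
st=manip.sense(); C=cam("wrist",st)
for x in (.338,.371,.404): print(proj(C,[x,-.341-(x-.371)*.06,.063]))
print(proj(C,st["ee_pos"]))
im=cv2.imread("pics/w5.png")
for u,v in ((258,312),(256,195),(256,176)): print(onz(C,u,v,.063))
E
```

```text
[255.24911079 312.95241956]
[254.7353952 257.7945288]
[254.16823085 194.79273954]
[259.05424724 237.64358285]
[ 0.33851532 -0.34053403  0.063     ]
[ 0.40384377 -0.34383571  0.063     ]
[ 0.41299775 -0.34444688  0.063     ]
```

Call:
servo_tool --pt "0.01 0 0.005 0 0 0 -0.4" --pt "0.01 0 0.005 0 0 0 -0.1" --pt "0.01 0 0.005 0 0 0 0.2" --pt "0.01 0 0.005 0 0 0 0.2" --pt "0.01 0 0.005 0 0 0 0.2" --pt "0.01 0 0.005 0 0 0 0.2" --grip_force 40

```text
time_s: 6.3
ee_pos: [0.3724, -0.3436, 0.0434]
tool_rot: [0.708, -0.023, -0.705, -0.021]
wrist_force: [-6.6, 13.1, 39.3]
grip_width: 0.0343
```

Call:
servo_tool --pt "-0.02 0 0 0 0 0 0.3" --pt "-0.06 0 0 0 0 0 0.3" --pt "-0.15 0 0 0 0 0 0.3" --pt "-0.2 0 0 0 0 0 0.3" --pt "-0.2 0 0 0 0 0 0.3"

```text
time_s: 6.8
ee_pos: [0.3715, -0.3436, 0.0711]
tool_rot: [0.707, -0.023, -0.706, -0.022]
wrist_force: [0.1, -0.5, -1.1]
grip_width: 0.0296
```

```bash
python3 - <<'E'
from h import *
plan((.371,-.341,.25),-1.633)
print(manip.sense()["wrist_force"],manip.sense()["grip_width"])
st,im=grab("wrist","pics/w6.png")
E
```

```text
pos [ 0.3715 -0.3436  0.0711] yaw -1.6343 t 6.8 | shift [-1.193 -0.015  0.002] turn [-0.001 -0.001 -0.001]
[ 0.05546221 -0.48352377 -1.11970848] 0.02962202950471421
```

View pics/w6.png

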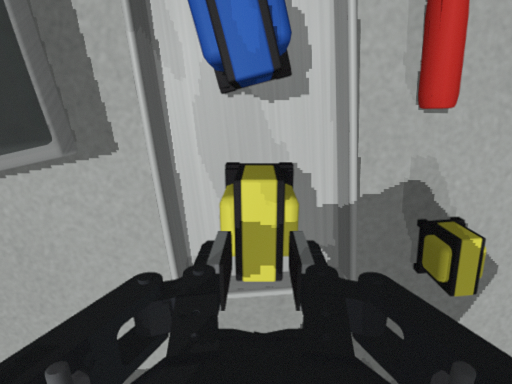

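```bash
python3 - <<'E'
from h import *
C=cam("wrist",manip.sense())
for z in (.063,.093):
  for x in (.338,.404): print(z,proj(C,[x,-.342-(x-.371)*.06,z]))
st,im=grab("scene","pics/s1.png")
cv2.imwrite("pics/s1z.png",cv2.resize(im[170:310,100:300],None,fx=4,fy=4,interpolation=cv2.INTER_CUBIC))
E
```

```text
0.063 [257.41089725 281.62374585]
0.063 [256.61475657 178.75954415]
0.093 [257.00539745 313.26698767]
0.093 [255.97803406 193.4676961 ]
```

View pics/s1z.png

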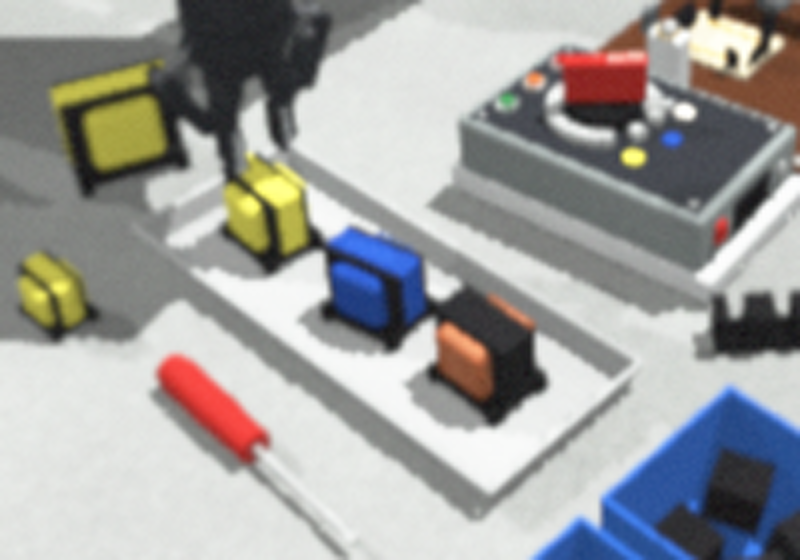

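The transformer hasn't moved: the fingers closed at its top edge and the tips look higher than expected. I'll measure the tip height in both fixed cameras before the next try.

```bash
python3 - <<'E'
from h import *
st=manip.sense(); M=R.from_quat(st["tool_rot"]).as_matrix(); print(st["ee_pos"],manip.tcp_to_tips)
im=cv2.imread("pics/s1.png"); C=cam("scene")
big=cv2.resize(im[170:240,120:200],None,fx=8,fy=8,interpolation=cv2.INTER_CUBIC)
for i,x in enumerate((.019,0,-.02,-.04)):
  for y in (-.022,.022):
    p=proj(C,M@[x,y,0]+st["ee_pos"]); q=(p-[120,170])*8+4; cv2.circle(big,tuple(int(a) for a in q),5,[(0,0,255),(0,255,0),(255,0,0),(255,0,255)][i],2); print(x,y,p.round(1))
cv2.imwrite("pics/s1b.png",big)
E
```

```text
[ 0.37097665 -0.34299441  0.06964453] 0.019
0.019 -0.022 [172.4 214.5]
0.019 0.022 [159.5 220.9]
0 -0.022 [171.7 209.3]
0 0.022 [158.6 215.8]
-0.02 -0.022 [170.9 203.8]
-0.02 0.022 [157.6 210.2]
-0.04 -0.022 [170.1 198.2]
-0.04 0.022 [156.6 204.5]
```

View pics/s1b.png

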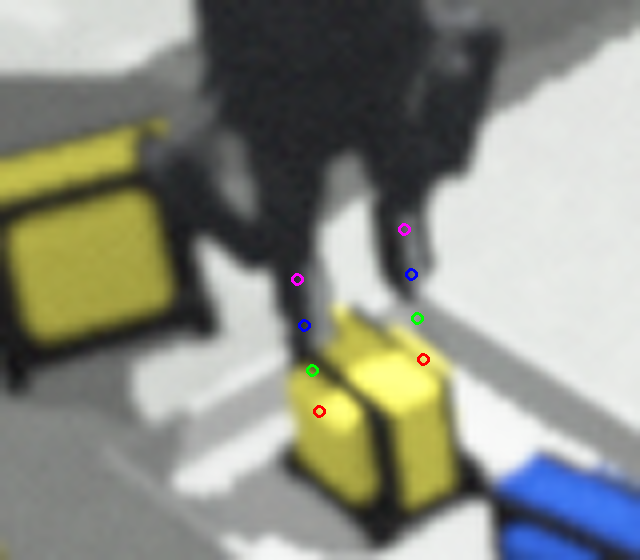

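Both views agree: the tips sit about 6 mm behind the reported TCP at 30 mm opening, and about 20 mm behind at 73 mm. They aren't 19 mm ahead as `tcp_to_tips` says. The grasp therefore has to go about 25 mm lower.

Call:
servo_tool --pt "0 0 0 0 0 0 -0.7" --pt "0 0 0 0 0 0 -0.7" --pt "0 0 0 0 0 0 -0.7" --pt "0 -0.01 0 0 0 0 -0.7" --pt "0.1 -0.01 0 0 0 0 -0.7" --pt "0.2 -0.01 0 0 0 0 -0.7" --pt "0.28 -0.01 0 0 0 0 -0.7" --pt "0.34 -0.01 0 0 0 0 -0.7" --pt "0.34 -0.01 0 0 0 0 -0.7"

```text
time_s: 7.8
ee_pos: [0.3707, -0.341, 0.0175]
tool_rot: [-0.706, 0.022, 0.707, 0.023]
wrist_force: [-0.1, 1.3, 1.9]
grip_width: 0.0726
```

```bash
python3 - <<'E'
from h import *
plan((.371,-.342,.014),-1.633)
print(manip.sense()["wrist_force"],manip.sense()["grip_width"])
st,im=grab("wrist","pics/w7.png")
st,im=grab("scene","pics/s2.png")
w=cv2.imread("pics/w7.png")[130:384,100:420]
cv2.imwrite("pics/c7.png",np.hstack([cv2.resize(w,(480,381)),cv2.resize(im[180:240,120:170],None,fx=6.35,fy=6.35,interpolation=cv2.INTER_CUBIC)[:381]]))
E
```

```text
pos [ 0.3707 -0.341   0.0175] yaw -1.6343 t 7.8 | shift [ 0.023  0.007 -0.002] turn [-0.001  0.001  0.001]
[-0.12479924  1.33826871  1.89397985] 0.07258501787539896
```

View pics/c7.png

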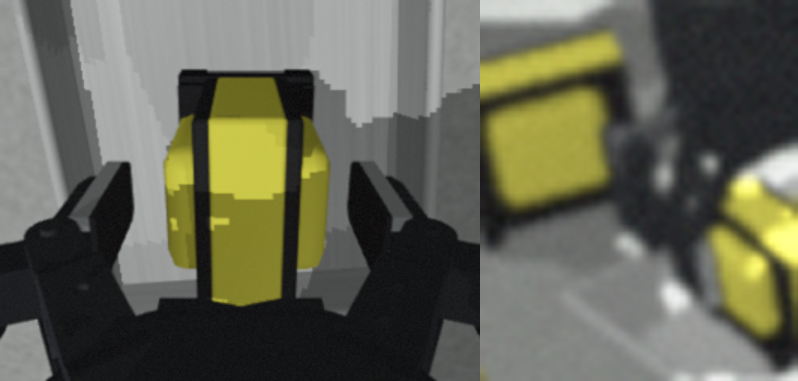

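Call:
servo_tool --pt "0.015 0.012 0 0 0 0 -0.5" --pt "0.015 0.012 0 0 0 0 -0.2" --pt "0.015 0.012 0 0 0 0 0" --pt "0.015 0.012 0 0 0 0 0.2" --pt "0.015 0.012 0 0 0 0 0.2" --pt "0.015 0.012 0 0 0 0 0.2" --pt "0.015 0.012 0 0 0 0 0.2" --grip_force 40

```text
time_s: 8.6
ee_pos: [0.3711, -0.3435, 0.0167]
tool_rot: [0.707, -0.023, -0.707, -0.022]
wrist_force: [-1.7, -1.2, 6.0]
grip_width: 0.049
```

Gripped at 49 mm. Next is the lift.

Call:
servo_tool --pt "-0.05 0 0 0 0 0 0.3" --pt "-0.15 0 0 0 0 0 0.3" --pt "-0.3 0 0 0 0 0 0.3" --pt "-0.5 0 0 0 0 0 0.3" --pt "-0.75 0 0 0 0 0 0.3" --pt "-1 0 0 0 0 0 0.3" --pt "-1 0 0 0 0 0 0.3" --grip_force 50

```text
time_s: 9.3
ee_pos: [0.3722, -0.3443, 0.1711]
tool_rot: [0.709, -0.024, -0.705, -0.021]
wrist_force: [-0.2, 0.1, -3.6]
grip_width: 0.0492
```

```bash
python3 - <<'E'
from h import *
plan((.371,-.341,.25),-1.633)
print(manip.sense()["wrist_force"],manip.sense()["grip_width"])
st,im=grab("wrist","pics/w8.png")
st,im=grab("scene","pics/s3.png")
cv2.imwrite("pics/c8.png",np.hstack([cv2.imread("pics/w8.png"),cv2.resize(im[130:260,80:178],None,fx=2.95,fy=2.95,interpolation=cv2.INTER_CUBIC)[:384]]))
E
```

```text
pos [ 0.3722 -0.3443  0.1711] yaw -1.6341 t 9.3 | shift [-0.526 -0.019  0.007] turn [-0.001 -0.003 -0.003]
[-0.15303617  0.09208027 -3.64222508] 0.049196919579288324
```

View pics/c8.png

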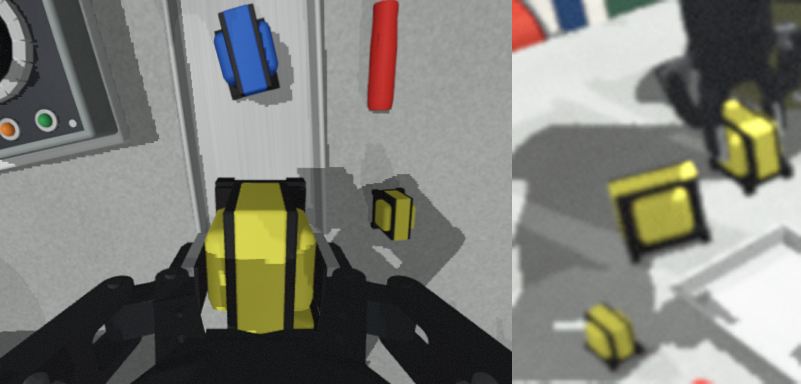

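```bash
python3 - <<'E'
from h import *
w=cv2.imread("pics/w8.png"); cv2.imwrite("pics/w8c.png",cv2.resize(w[170:345,180:340],None,fx=4,fy=4,interpolation=cv2.INTER_CUBIC))
E
```

```text
(no output)
```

View pics/w8c.png

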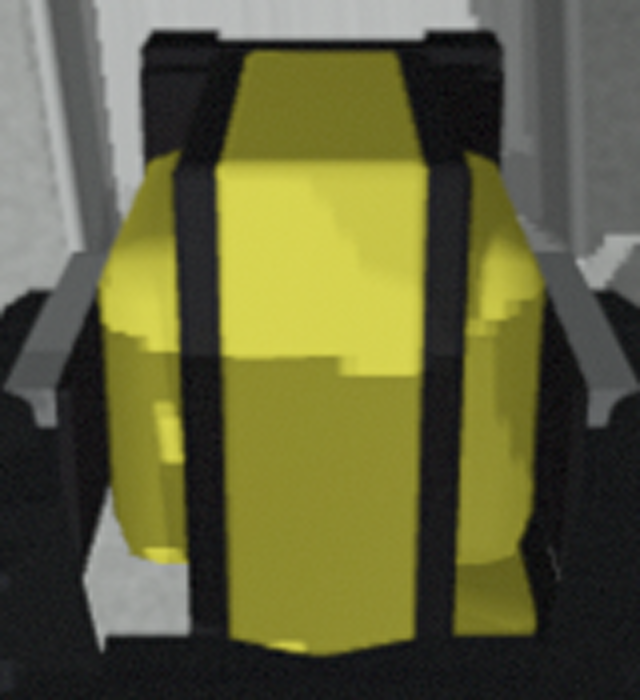

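```bash
python3 - <<'E'
from h import *
c=manip.camera_info("wrist");T=np.array(c["tool_from_camera"]);C=(c,T[:3,3],T[:3,:3])
def onx(u,v,x):
    e,d=ray(C,u,v); return (e+d*(x-e[0])/d[0]).round(4)
f=lambda u,v:(u/4+179.6,v/4+169.6)
for hgt in (-.0463,-.043,-.049): print(hgt,onx(*f(175,165),hgt),onx(*f(469,165),hgt),onx(*f(322,640),hgt))
for hgt in (-.0463+.049,): print("flange",onx(*f(144,34),.0137-.012),onx(*f(500,34),.0137-.012))
plan((.474,.0655,.2),-np.pi/2+.131)
E
```

```text
-0.0463 [-0.0463 -0.0137 -0.0326] [-0.0463  0.0149 -0.0325] [-0.0463  0.0006  0.0235]
-0.043 [-0.043  -0.0141 -0.0314] [-0.043   0.0153 -0.0314] [-0.043   0.0006  0.0263]
-0.049 [-0.049  -0.0134 -0.0335] [-0.049   0.0145 -0.0335] [-0.049   0.0006  0.0211]
flange [ 0.0017 -0.0236 -0.0345] [ 0.0017  0.0248 -0.0344]
pos [ 0.3709 -0.3429  0.1663] yaw -1.6342 t 9.4 | shift [-0.225 -2.761 -0.514] turn [-0.124 -0.    -0.   ]
```

Call:
servo_tool --pt "-0.2 0 0 0 0 0 0.3" --pt "-0.4 -0.1 -0.03 -0.03 0 0 0.3" --pt "-0.5 -0.3 -0.07 -0.06 0 0 0.3" --pt "-0.5 -0.55 -0.12 -0.09 0 0 0.3" --pt "-0.5 -0.8 -0.2 -0.124 0 0 0.3" --pt "-0.5 -1 -0.25 -0.124 0 0 0.3"

```text
time_s: 10.0
ee_pos: [0.4178, -0.1938, 0.2395]
tool_rot: [-0.705, -0.048, 0.706, -0.047]
wrist_force: [0.3, 0.3, -3.7]
grip_width: 0.0488
```

Call:
servo_tool --pt "0 -0.25 -0.05 0 0 0 0.3" --pt "0 -0.5 -0.1 0 0 0 0.3" --pt "0 -0.75 -0.15 0 0 0 0.3" --pt "0 -1 -0.15 0 0 0 0.3"

```text
time_s: 10.4
ee_pos: [0.42, -0.0425, 0.2395]
tool_rot: [-0.704, -0.047, 0.707, -0.046]
wrist_force: [0.0, -0.3, -2.1]
grip_width: 0.0492
```

```bash
python3 - <<'E'
from h import *
plan((.474,.0655,.15),-np.pi/2+.131); print(manip.sense()["joint_pos"])
E
```

```text
pos [ 0.42   -0.0425  0.2395] yaw -1.4394 t 10.4 | shift [ 0.596 -0.666 -0.453] turn [0.    0.002 0.001]
[-1.87759757e-01 -6.26560081e-03  1.82303912e+00  1.58420489e-04
  1.32816705e+00  1.25156629e+00]
```

Call:
servo_tool --pt "0 -0.25 -0.15 0 0 0 0.3" --pt "0 -0.5 -0.3 0 0 0 0.3" --pt "0.1 -0.665 -0.45 0 0 0 0.3" --pt "0.4 -0.665 -0.45 0 0 0 0.3" --pt "0.6 -0.665 -0.45 0 0 0 0.3" --pt "0.6 -0.665 -0.45 0 0 0 0.3" --pt "0.6 -0.665 -0.45 0 0 0 0.3"

```text
time_s: 11.1
ee_pos: [0.4742, 0.0635, 0.1512]
tool_rot: [-0.705, -0.046, 0.706, -0.046]
wrist_force: [0.8, 0.4, -2.9]
grip_width: 0.0491
```

```bash
python3 - <<'E'
from h import *
st,im=grab("wrist","pics/w9.png"); np.save("w9.npy",st,allow_pickle=True)
plan((.474,.0655,.08),-np.pi/2+.131)
st2,t=grab("top","pics/t2.png"); st2,s=grab("scene","pics/s4.png")
cv2.imwrite("pics/c9.png",np.hstack([im,cv2.resize(s[130:258,215:310],None,fx=3,fy=3,interpolation=cv2.INTER_CUBIC)]))
E
```

```text
pos [0.4748 0.0634 0.1523] yaw -1.4397 t 11.15 | shift [ 0.482 -0.015  0.004] turn [ 0. -0. -0.]
```

View pics/c9.png

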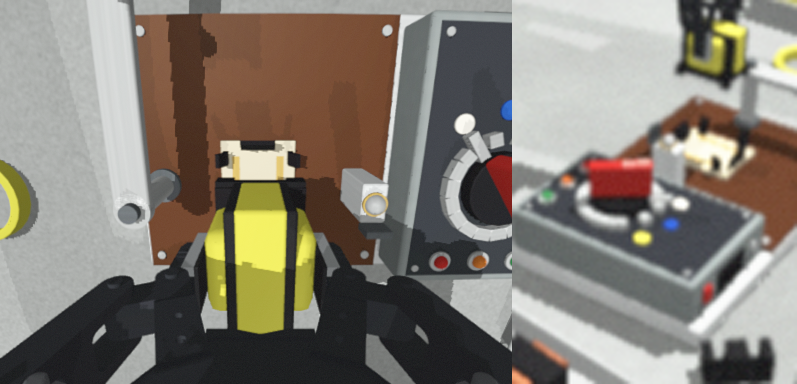

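```bash
python3 - <<'E'
from h import *
w=cv2.imread("pics/w9.png"); z=w[125:215,190:330]
cv2.imwrite("pics/w9c.png",cv2.resize(z,None,fx=5,fy=5,interpolation=cv2.INTER_CUBIC))
st=np.load("w9.npy",allow_pickle=True).item();C=cam("wrist",st)
for p in ([.5206,.036,.034],[.5122,.1063,.034]): print((proj(C,p)-[190,125])*5)
E
```

```text
[528.67012664  77.77980105]
[140.78865649  73.30314478]
```

View pics/w9c.png

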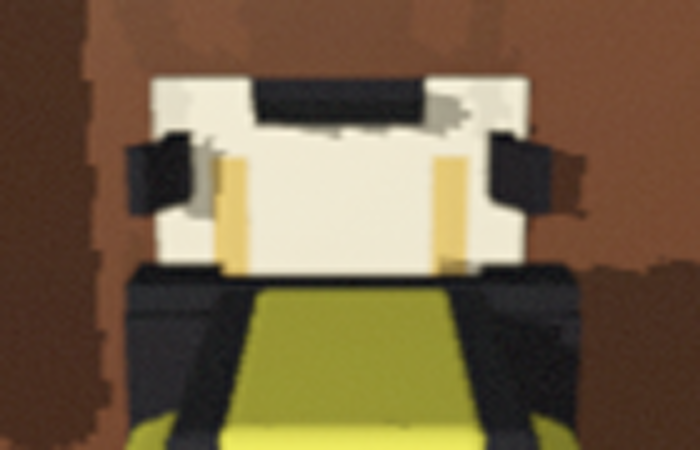

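Call:
servo_tool --pt "0.1 -0.016 0.004 0 0 0 0.3" --pt "0.25 -0.016 0.004 0 0 0 0.3" --pt "0.4 -0.016 0.004 0 0 0 0.3" --pt "0.48 -0.016 0.004 0 0 0 0.3" --pt "0.48 -0.016 0.004 0 0 0 0.3" --pt "0.48 -0.016 0.004 0 0 0 0.3"

```text
time_s: 11.85
ee_pos: [0.4742, 0.0658, 0.0804]
tool_rot: [0.706, 0.046, -0.705, 0.046]
wrist_force: [0.6, 0.7, -3.6]
grip_width: 0.049
```

```bash
python3 - <<'E'
from h import *
st,im=grab("wrist","pics/w10.png"); np.save("w10.npy",st,allow_pickle=True)
plan((.474,.0655,.0477),-np.pi/2+.131); print(st["wrist_force"])
cv2.imwrite("pics/w10c.png",cv2.resize(im[100:260,170:350],None,fx=4,fy=4,interpolation=cv2.INTER_CUBIC))
E
```

```text
pos [0.4743 0.0658 0.0806] yaw -1.4396 t 11.9 | shift [0.219 0.002 0.003] turn [ 0.    -0.001 -0.   ]
[ 0.63682191  0.65618968 -3.5681894 ]
```

View pics/w10c.png

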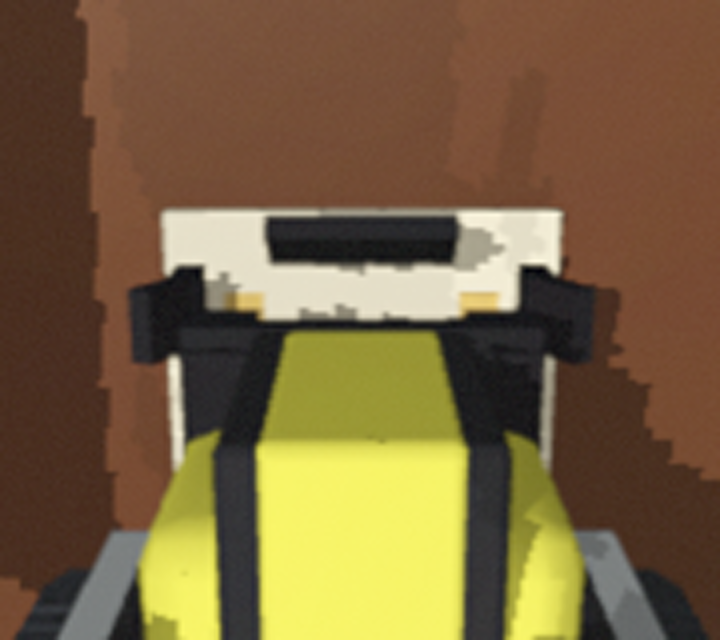

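Aligned: the plate, guides and transformer strip are all centred at column ~362. I'll lower it slowly.

Call:
servo_tool --pt "0.05 0 0.003 0 0 0 0.3" --pt "0.1 0 0.003 0 0 0 0.3" --pt "0.13 0 0.003 0 0 0 0.3" --pt "0.16 0 0.003 0 0 0 0.3" --pt "0.18 0 0.003 0 0 0 0.3" --pt "0.19 0 0.003 0 0 0 0.3" --pt "0.2 0 0.003 0 0 0 0.3"

```text
time_s: 12.6
ee_pos: [0.4732, 0.0658, 0.0492]
tool_rot: [0.706, 0.046, -0.706, 0.046]
wrist_force: [-0.1, 0.0, -3.2]
grip_width: 0.0489
```

```bash
python3 - <<'E'
from h import *
st,im=grab("wrist","pics/w11.png"); np.save("w11.npy",st,allow_pickle=True)
plan((.474,.0655,.0477),-np.pi/2+.131); print(st["wrist_force"])
cv2.imwrite("pics/w11c.png",cv2.resize(im[100:260,170:350],None,fx=4,fy=4,interpolation=cv2.INTER_CUBIC))
E
```

```text
pos [0.473  0.0658 0.049 ] yaw -1.4394 t 12.65 | shift [ 0.009  0.003 -0.006] turn [0. 0. 0.]
[-0.12337758  0.04494852 -3.1526719 ]
```

View pics/w11c.png

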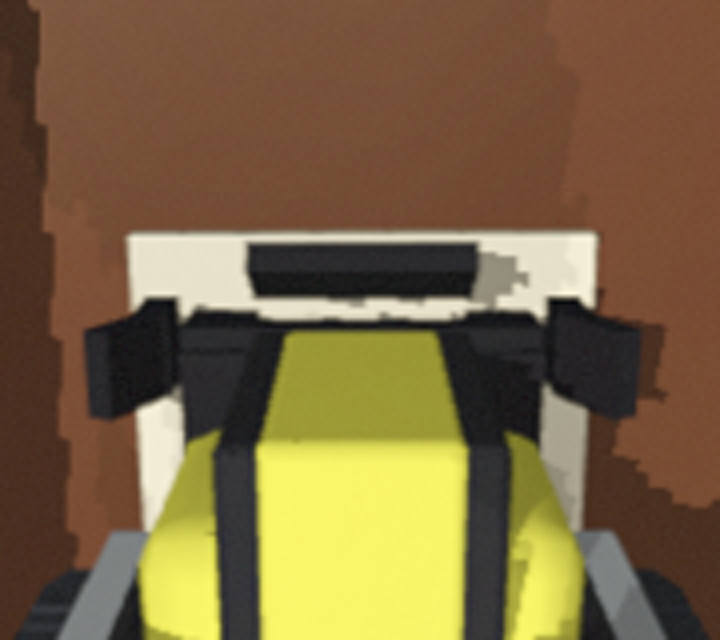

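Call:
servo_tool --pt "0 0 -0.006 0 0 0 0.3" --pt "0.01 0 -0.006 0 0 0 0.3" --pt "0.015 0 -0.006 0 0 0 0.3" --pt "0.02 0 -0.006 0 0 0 0.3" --pt "0.025 0 -0.006 0 0 0 0.3" --pt "0.025 0 -0.006 0 0 0 0.3"

```text
time_s: 13.25
ee_pos: [0.4744, 0.0659, 0.0477]
tool_rot: [0.706, 0.046, -0.705, 0.046]
wrist_force: [-14.0, -1.7, 30.7]
grip_width: 0.0495
```

Call:
servo_tool --pt "-0.008 0 0.003 0 0 0 0.3" --pt "-0.01 0 0.003 0 0 0 0.3"

```text
time_s: 13.45
ee_pos: [0.4741, 0.0659, 0.0478]
tool_rot: [0.706, 0.046, -0.705, 0.046]
wrist_force: [-0.1, 0.1, 5.6]
grip_width: 0.049
```

```bash
python3 - <<'E'
from h import *
st,im=grab("wrist","pics/w12.png")
plan((.474,.0655,.0477),-np.pi/2+.131); print(st["wrist_force"],st["ft_torque"])
cv2.imwrite("pics/w12c.png",cv2.resize(im[100:260,170:350],None,fx=4,fy=4,interpolation=cv2.INTER_CUBIC))
E
```

```text
pos [0.4741 0.0659 0.0478] yaw -1.4395 t 13.5 | shift [0.    0.002 0.001] turn [ 0.    -0.001 -0.   ]
[-0.12970579  0.13235295  5.55864014] [ 0.02955377  0.07472671 -0.04496924]
```

View pics/w12c.png

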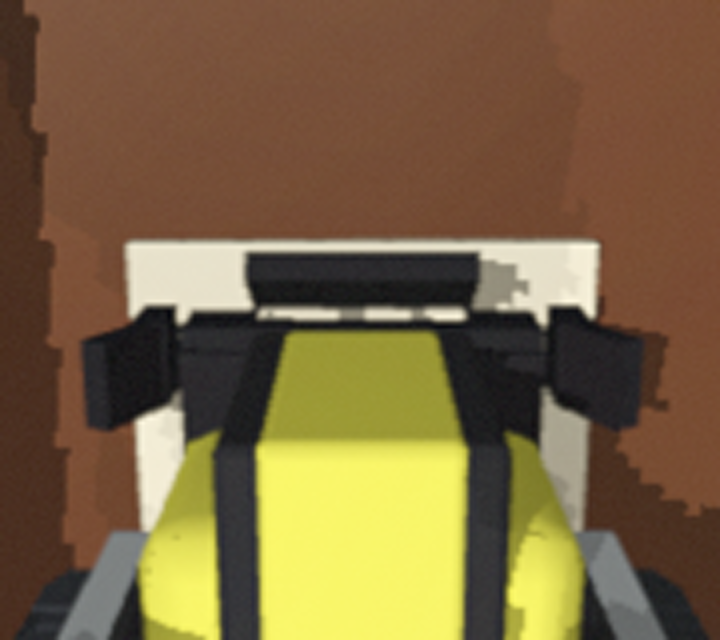

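Call:
servo_tool --pt "0 0 0 0 0 0 0.0" --pt "0 0 0 0 0 0 -0.4" --pt "0 0 0 0 0 0 -0.65" --pt "0 0 0 0 0 0 -0.65" --pt "0 0 0 0 0 0 -0.65"

```text
time_s: 14.0
ee_pos: [0.4735, 0.0658, 0.0469]
tool_rot: [-0.705, -0.046, 0.706, -0.046]
wrist_force: [-0.6, -0.1, -1.3]
grip_width: 0.0704
```

Call:
servo_tool --pt "-0.1 0 0 0 0 0 -0.65" --pt "-0.3 0 0 0 0 0 -0.65" --pt "-0.6 0 0 0 0 0 -0.65" --pt "-0.9 0 0 0 0 0 -0.65" --pt "-1 0 0 0 0 0 -0.65" --pt "-1 0 0 0 0 0 -0.65"

```text
time_s: 14.6
ee_pos: [0.4744, 0.0659, 0.1993]
tool_rot: [0.707, 0.046, -0.704, 0.046]
wrist_force: [-0.6, -0.7, -0.9]
grip_width: 0.0708
```

```bash
python3 - <<'E'
from h import *
st,im=grab("wrist","pics/w13.png");np.save("w13.npy",st,allow_pickle=True)
st2,s=grab("scene","pics/s5.png")
cv2.imwrite("pics/c13.png",np.hstack([im,cv2.resize(s[130:258,215:310],None,fx=3,fy=3,interpolation=cv2.INTER_CUBIC)]))
plan((.61,.1735,.25),-1.44)
E
```

```text
pos [0.4732 0.0658 0.1963] yaw -1.4395 t 14.7 | shift [-0.359 -0.593 -0.998] turn [0. 0. 0.]
```

View pics/c13.png

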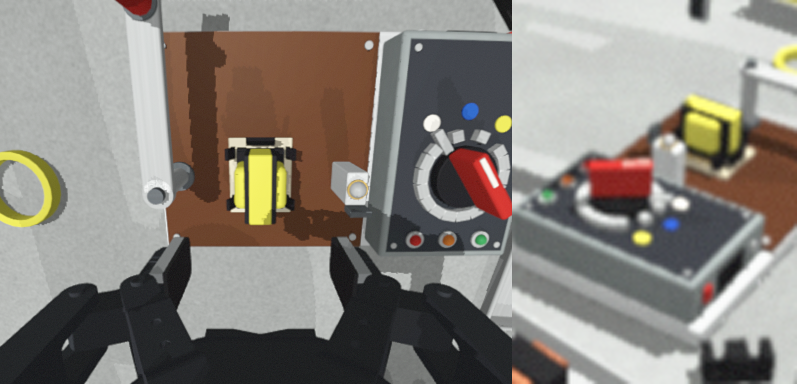

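```bash
python3 - <<'E'
from h import *
w=cv2.imread("pics/w13.png"); cv2.imwrite("pics/w13c.png",cv2.resize(w[125:235,215:310],None,fx=5.4,fy=5.4,interpolation=cv2.INTER_CUBIC))
st=np.load("w13.npy",allow_pickle=True).item();C=cam("wrist",st)
A=.131;X=np.array([np.cos(A),np.sin(A),0]);Y=np.array([-X[1],X[0],0]);N=np.array([.4742,.0655,.034])
for a,b in ((33,13.5),(33,-13.5),(-33,13.5),(-33,-13.5)):
    p=N+X*a/1e3+Y*b/1e3+[0,0,.06]; print(a,b,((proj(C,p)-[215,125]+.4)*5.4).round(0))
E
```

```text
33 13.5 [161. 157.]
33 -13.5 [325. 157.]
-33 13.5 [166. 534.]
-33 -13.5 [320. 534.]
```

View pics/w13c.png

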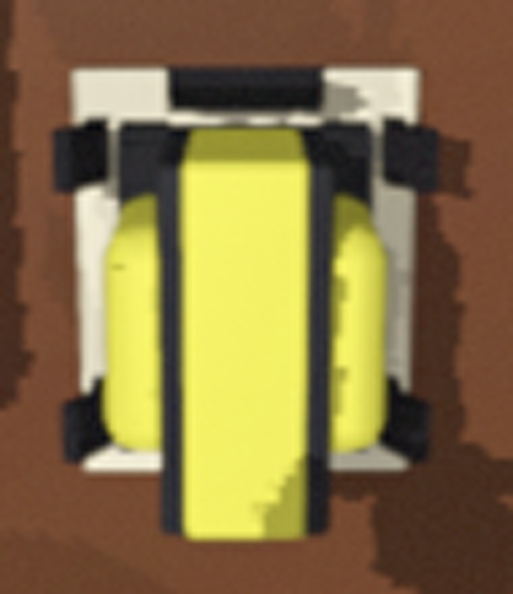

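Seated: the top-face corners match the predicted seat to about a pixel. Next is the keeper. I'll turn the jaws along the jig's x and go over the handle.

Call:
servo_tool --pt "-0.2 -0.1 -0.2 -0.09 0 0 -0.3" --pt "-0.3 -0.2 -0.4 -0.18 0 0 -0.3" --pt "-0.3 -0.35 -0.6 -0.27 0 0 -0.3" --pt "-0.3 -0.5 -0.8 -0.36 0 0 -0.3" --pt "-0.3 -0.59 -0.99 -0.45 0 0 -0.3" --pt "-0.3 -0.59 -0.99 -0.54 0 0 -0.3" --pt "-0.3 -0.59 -0.99 -0.63 0 0 -0.3" --pt "-0.3 -0.59 -0.99 -0.72 0 0 -0.3" --pt "-0.3 -0.59 -0.99 -0.81 0 0 -0.3" --pt "-0.3 -0.59 -0.99 -0.9 0 0 -0.3" --pt "-0.3 -0.59 -0.99 -0.99 0 0 -0.3" --pt "-0.3 -0.59 -0.99 -1 0 0 -0.3"

```text
time_s: 15.9
ee_pos: [0.6088, 0.1729, 0.24]
tool_rot: [0.465, 0.533, -0.466, 0.532]
wrist_force: [-0.0, -0.6, -0.1]
grip_width: 0.0556
```

```bash
python3 - <<'E'
from h import *
st,im=grab("wrist","pics/w14.png");np.save("w14.npy",st,allow_pickle=True)
plan((.61,.1735,.112),.13)
C=cam("wrist",st); print(proj(C,[.6102,.1736,.148]))
for b in blobs(im,(0,150,60),(8,255,255),30)[0]: print(b,onz(C,*b[1],.148).round(4))
E
```

```text
pos [0.6089 0.1729 0.2403] yaw 0.1304 t 15.95 | shift [ 0.855  0.01  -0.003] turn [0.    0.    0.002]
[261.47326259 191.12231877]
(np.int32(518), array([261.9, 186.4]), array([251, 172,  22,  29], dtype=int32)) [0.61   0.1778 0.148 ]
```

View pics/w14.png

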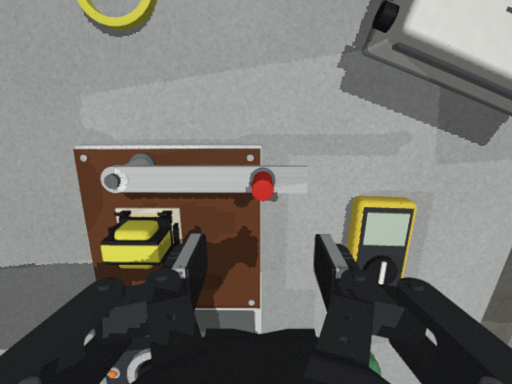

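Call:
servo_tool --pt "0.2 0.01 -0.007 0 0 0 -0.3" --pt "0.45 0.01 -0.007 0 0 0 -0.3" --pt "0.65 0.01 -0.007 0 0 0 -0.3" --pt "0.78 0.01 -0.007 0 0 0 -0.3" --pt "0.84 0.01 -0.007 0 0 0 -0.3" --pt "0.84 0.01 -0.007 0 0 0 -0.3"

```text
time_s: 16.55
ee_pos: [0.61, 0.1741, 0.1146]
tool_rot: [0.466, 0.532, -0.467, 0.531]
wrist_force: [1.3, 0.0, -0.1]
grip_width: 0.0554
```

```bash
python3 - <<'E'
from h import *
st,im=grab("wrist","pics/w15.png")
plan((.61,.174,.112),.13); print(st["wrist_force"])
E
```

```text
pos [0.6106 0.1743 0.1161] yaw 0.1297 t 16.6 | shift [ 0.027 -0.004  0.001] turn [-0.  0.  0.]
[ 1.32447449  0.00769065 -0.12512004]
```

View pics/w15.png

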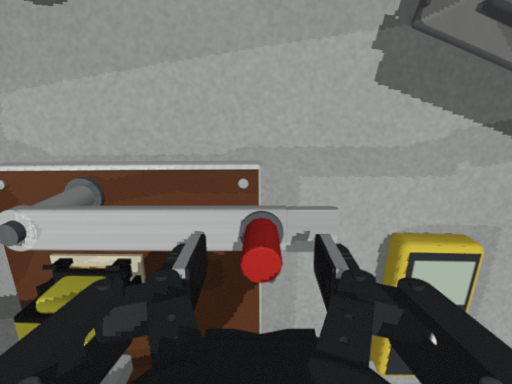

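Call:
servo_tool --pt "0.02 0 0 0 0 0 0" --pt "0.02 0 0 0 0 0 0.3" --pt "0.02 0 0 0 0 0 0.7" --pt "0.02 0 0 0 0 0 0.7" --pt "0.02 0 0 0 0 0 0.7" --grip_force 25

```text
time_s: 17.1
ee_pos: [0.6105, 0.1742, 0.1137]
tool_rot: [0.466, 0.532, -0.466, 0.532]
wrist_force: [-5.7, -0.7, 6.2]
grip_width: 0.0193
```

```bash
python3 - <<'E'
from h import *
st=manip.sense(); print(st["wrist_force"],st["grip_width"])
H=np.array([.4618,.155]);p=st["ee_pos"][:2]
print(np.linalg.norm(p-H),np.arctan2(*(p-H)[::-1]))
M=R.from_quat(st["tool_rot"]).as_matrix()
a0=np.arctan2(*(p-H)[::-1]); A=.131
for k in np.arange(1.5,-.01,-.1):
    a=-np.pi/2+A+k; q=np.array([*(H+.15*np.array([np.cos(a),np.sin(a)])),st["ee_pos"][2]])
    s=M.T@(q-st["ee_pos"])/.15; print(round(k,2),q.round(4),s.round(3))
E
```

```text
[-5.72784793 -0.65014535  6.19635418] 0.01925291140794795
0.14995956511822653 0.12869494965462233
1.5 [0.6115 0.164  0.1137] [-0.    -0.002  0.068]
1.4 [0.6117 0.149  0.1137] [-0.    -0.014  0.168]
1.3 [0.6103 0.1341 0.1137] [-0.    -0.036  0.265]
1.2 [0.6075 0.1194 0.1137] [-0.    -0.068  0.36 ]
1.1 [0.6032 0.105  0.1137] [-0.    -0.109  0.451]
1.0 [0.5975 0.0911 0.1137] [-0.    -0.158  0.538]
0.9 [0.5905 0.0779 0.1137] [-0.    -0.217  0.619]
0.8 [0.5821 0.0654 0.1137] [-0.    -0.283  0.694]
0.7 [0.5726 0.0539 0.1137] [-0.    -0.356  0.762]
0.6 [0.5619 0.0433 0.1137] [-0.    -0.435  0.823]
0.5 [0.5503 0.0339 0.1137] [-0.    -0.521  0.875]
0.4 [0.5378 0.0257 0.1137] [-0.    -0.611  0.919]
0.3 [0.5245 0.0187 0.1137] [-0.    -0.704  0.953]
0.2 [0.5105 0.0131 0.1137] [-0.    -0.801  0.978]
0.1 [0.4961 0.009  0.1137] [-0.    -0.9    0.992]
-0.0 [0.4814 0.0063 0.1137] [-0.    -1.     0.997]
```

Call:
servo_tool --pt "0 -0.002 0.068 0 0 0 0.7" --pt "0 -0.014 0.168 0 0 0 0.7" --pt "0 -0.036 0.265 0 0 0 0.7" --pt "0 -0.068 0.36 0 0 0 0.7" --pt "0 -0.109 0.451 0 0 0 0.7" --pt "0 -0.158 0.538 0 0 0 0.7" --pt "0 -0.217 0.619 0 0 0 0.7"

```text
time_s: 17.8
ee_pos: [0.593, 0.0752, 0.114]
tool_rot: [0.468, 0.529, -0.465, 0.534]
wrist_force: [24.9, -9.8, -4.1]
grip_width: 0.0192
```

```bash
python3 - <<'E'
from h import *
st,im=grab("wrist","pics/w16.png"); print(st["wrist_force"],st["grip_width"])
H=np.array([.4618,.155]);p=st["ee_pos"][:2]
print(st["ee_pos"],np.linalg.norm(p-H),np.arctan2(*(p-H)[::-1])+np.pi/2-.131)
M=R.from_quat(st["tool_rot"]).as_matrix()
A=.131
for k in [.9,.8,.7,.6,.5,.4,.3,.2,.1,.05,0,-.03]:
    a=-np.pi/2+A+k; q=np.array([*(H+.15*np.array([np.cos(a),np.sin(a)])),st["ee_pos"][2]])
    s=M.T@(q-st["ee_pos"])/.15; print(round(k,2),q.round(4),s.round(3))
E
```

```text
[24.86692805 -9.81383916 -4.09260924] 0.019206483638382805
[0.59301764 0.0752007  0.11395744] 0.1535773300657506 0.893409663012039
0.9 [0.5905 0.0779 0.114 ] [-0.    -0.014 -0.02 ]
0.8 [0.5821 0.0654 0.114 ] [-0.    -0.08   0.055]
0.7 [0.5726 0.0539 0.114 ] [-0.001 -0.153  0.123]
0.6 [0.5619 0.0433 0.114 ] [-0.001 -0.233  0.184]
0.5 [0.5503 0.0339 0.114 ] [-0.002 -0.318  0.236]
0.4 [0.5378 0.0257 0.114 ] [-0.002 -0.408  0.28 ]
0.3 [0.5245 0.0187 0.114 ] [-0.003 -0.502  0.314]
0.2 [0.5105 0.0131 0.114 ] [-0.004 -0.599  0.339]
0.1 [0.4961 0.009  0.114 ] [-0.005 -0.697  0.354]
0.05 [0.4888 0.0075 0.114 ] [-0.005 -0.747  0.358]
0 [0.4814 0.0063 0.114 ] [-0.005 -0.797  0.359]
-0.03 [0.4769 0.0058 0.114 ] [-0.006 -0.827  0.359]
```

View pics/w16.png

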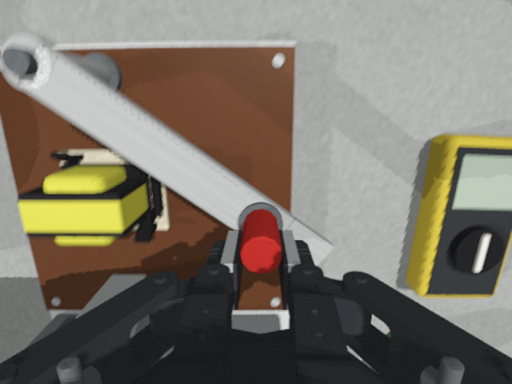

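```bash
python3 - <<'E'
from h import *
st=manip.sense(); C=cam("wrist",st); print(st["ee_pos"],st["wrist_force"])
h=onz(C,262,254,.148); print("handle top",h); hb=onz(C,260.5,221,.108); print("handle base",hb)
for z in (.108,.112,.118): print(z,onz(C,25,62,z),onz(C,18,62,z))
t=cam("top"); grab("top","pics/t3.png"); im=cv2.imread("pics/t3.png"); cv2.imwrite("pics/t3z.png",cv2.resize(im[140:240,165:305],None,fx=5,fy=5,interpolation=cv2.INTER_CUBIC))
E
```

```text
[0.59217951 0.07347144 0.11390696] [ 18.82493461 -11.92407726  -0.96763888]
handle top [0.59236435 0.07998296 0.148     ]
handle base [0.59203538 0.0800956  0.108     ]
0.108 [0.46087162 0.15127311 0.108     ] [0.45712215 0.15089657 0.108     ]
0.112 [0.46390295 0.15106783 0.112     ] [0.46024699 0.15070068 0.112     ]
0.118 [0.46844994 0.15075991 0.118     ] [0.46493425 0.15040685 0.118     ]
```

View pics/t3z.png

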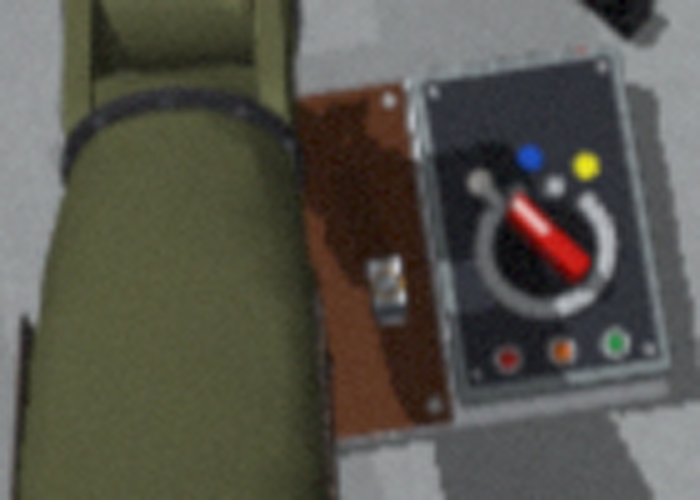

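The handle slid 6.5 mm along the pads: it's at (.592,.080) and the TCP at (.592,.0735). I'll open, turn the jaws tangential about the handle and regrip.

Call:
servo_tool --pt "0 0 0 0 0 0 0" --pt "0 0 0 0 0 0 -0.3" --pt "0 0 -0.02 0 0 0 -0.3" --pt "0 0.004 -0.043 -0.09 0 0 -0.3" --pt "0 0.004 -0.043 -0.18 0 0 -0.3" --pt "0 0.004 -0.043 -0.27 0 0 -0.3" --pt "0 0.004 -0.043 -0.36 0 0 -0.3" --pt "0 0.004 -0.043 -0.45 0 0 -0.3" --pt "0 0.004 -0.043 -0.54 0 0 -0.3" --pt "0 0.004 -0.043 -0.58 0 0 -0.3" --pt "0 0.004 -0.043 -0.58 0 0 -0.3"

```text
time_s: 19.0
ee_pos: [0.5899, 0.0847, 0.1128]
tool_rot: [0.184, 0.683, -0.184, 0.683]
wrist_force: [-0.8, -0.4, -0.6]
grip_width: 0.0551
```

```bash
python3 - <<'E'
from h import *
st,im=grab("wrist","pics/w17.png"); print(st["wrist_force"],st["grip_width"])
C=cam("wrist",st); print(yaw(st),st["ee_pos"]); 
for b in blobs(im,(0,150,60),(8,255,255),30)[0]: print(b,onz(C,*b[1],.13).round(4))
E
```

```text
[-0.75693704 -0.3553835  -0.56094798] 0.055110194204547644
1.043804744487124 [0.58992713 0.08467766 0.11284562]
(np.int32(2151), array([254.2, 259.5]), array([234, 226,  40,  66], dtype=int32)) [0.5933 0.0788 0.13  ]
```

View pics/w17.png

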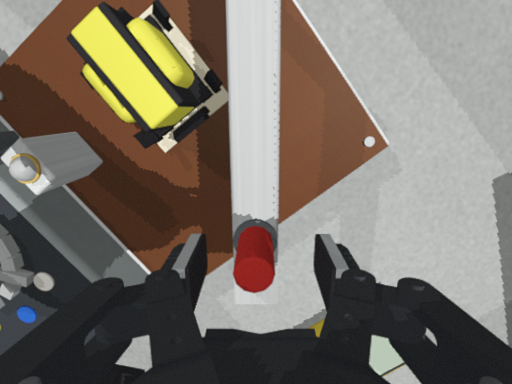

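Call:
servo_tool --pt "0 -0.023 0.035 0 0 0 -0.3" --pt "0 -0.023 0.035 0 0 0 0.2" --pt "0 -0.023 0.035 0 0 0 0.7" --pt "0 -0.023 0.035 0 0 0 0.7" --pt "0 -0.023 0.035 0 0 0 0.7" --pt "0 -0.023 0.035 0 0 0 0.7" --grip_force 40

```text
time_s: 19.65
ee_pos: [0.593, 0.0787, 0.1131]
tool_rot: [0.185, 0.682, -0.185, 0.683]
wrist_force: [0.6, -0.3, 1.4]
grip_width: 0.0183
```

```bash
python3 - <<'E'
from h import *
st,im=grab("wrist","pics/w18.png"); print(st["wrist_force"],st["grip_width"])
H=np.array([.4618,.155]);p=st["ee_pos"][:2]
C=cam("wrist",st); print(yaw(st),st["ee_pos"]); 
for b in blobs(im,(0,150,60),(8,255,255),30)[0]: print(b,onz(C,*b[1],.13).round(4))
r=np.linalg.norm(p-H); A=.131; k0=np.arctan2(*(p-H)[::-1])+np.pi/2-A; print(r,k0)
M=R.from_quat(st["tool_rot"]).as_matrix()
for k in [.8,.7,.6,.5,.4,.3,.2,.1,.05,0,-.03]:
    a=-np.pi/2+A+k; q=np.array([*(H+r*np.array([np.cos(a),np.sin(a)])),st["ee_pos"][2]])
    s=M.T@(q-st["ee_pos"])/.15; print(round(k,2),q.round(4),s.round(3),"turn",round((k0-k)/1.5708,3))
E
```

```text
[ 0.6073053  -0.26340541  1.38054816] 0.018349198794688264
1.042276976811616 [0.59303432 0.07874424 0.1131434 ]
(np.int32(2139), array([259.9, 249.5]), array([240, 217,  41,  64], dtype=int32)) [0.593  0.0783 0.13  ]
0.15178071923958383 0.9134154453752734
0.8 [0.5836 0.0644 0.1131] [-0.    -0.115 -0.006] turn 0.072
0.7 [0.5739 0.0527 0.1131] [-0.    -0.214 -0.022] turn 0.136
0.6 [0.5631 0.042  0.1131] [-0.    -0.312 -0.049] turn 0.2
0.5 [0.5513 0.0324 0.1131] [-0.    -0.407 -0.084] turn 0.263
0.4 [0.5387 0.0241 0.1131] [-0.    -0.497 -0.129] turn 0.327
0.3 [0.5252 0.0171 0.1131] [-0.    -0.583 -0.183] turn 0.391
0.2 [0.5111 0.0115 0.1131] [-0.    -0.663 -0.245] turn 0.454
0.1 [0.4966 0.0073 0.1131] [-0.    -0.736 -0.315] turn 0.518
0.05 [0.4891 0.0057 0.1131] [-0.    -0.77  -0.353] turn 0.55
0 [0.4816 0.0045 0.1131] [-0.    -0.802 -0.392] turn 0.581
-0.03 [0.4771 0.004  0.1131] [-0.    -0.82  -0.416] turn 0.601
```

Call:
servo_tool --pt "0 -0.115 -0.006 0.072 0 0 0.7" --pt "0 -0.214 -0.022 0.136 0 0 0.7" --pt "0 -0.312 -0.049 0.2 0 0 0.7" --pt "0 -0.407 -0.084 0.263 0 0 0.7" --pt "0 -0.497 -0.129 0.327 0 0 0.7" --pt "0 -0.583 -0.183 0.391 0 0 0.7"

```text
time_s: 20.3
ee_pos: [0.5247, 0.0168, 0.1131]
tool_rot: [0.384, 0.594, -0.384, 0.594]
wrist_force: [-0.9, 2.4, 1.4]
grip_width: 0.0185
```

```bash
cat > arc.py <<'E'
from h import *
import sys
st,im=grab("wrist",sys.argv[1]); print(st["wrist_force"],st["grip_width"],st["time_s"])
H=np.array([.4618,.155]);p=st["ee_pos"][:2]
C=cam("wrist",st); print(yaw(st),st["ee_pos"]); A=.131; 
for b in blobs(im,(0,150,60),(8,255,255),300)[0]:
    w=onz(C,*b[1],.13); print(b,w.round(4),"k",np.arctan2(*(w[:2]-H)[::-1])+np.pi/2-A)
r=np.linalg.norm(p-H); k0=np.arctan2(*(p-H)[::-1])+np.pi/2-A; print(r,k0)
M=R.from_quat(st["tool_rot"]).as_matrix()
for k in [.3,.25,.2,.15,.1,.05,0,-.02,-.04]:
    a=-np.pi/2+A+k; q=np.array([*(H+r*np.array([np.cos(a),np.sin(a)])),st["ee_pos"][2]])
    s=M.T@(q-st["ee_pos"])/.15; print(round(k,2),q.round(4),s.round(3),"turn",round((k0-k)/1.5708,3))
E
python3 arc.py pics/w19.png
```

```text
[-0.88459204  2.36434642  1.42138569] 0.018499551656606213 20.3
0.42396205754777105 [0.52473494 0.01675754 0.11310677]
(np.int32(2148), array([260. , 249.7]), array([240, 217,  41,  65], dtype=int32)) [0.525  0.0165 0.13  ] k 0.2971560677892804
0.15189399039583176 0.29621161836211884
0.3 [0.5253 0.017  0.1131] [ 0.     0.004 -0.   ] turn -0.002
0.25 [0.5183 0.014  0.1131] [-0.    -0.047 -0.001] turn 0.029
0.2 [0.5112 0.0114 0.1131] [-0.    -0.097 -0.004] turn 0.061
0.15 [0.5039 0.0091 0.1131] [-0.    -0.148 -0.01 ] turn 0.093
0.1 [0.4966 0.0071 0.1131] [-0.    -0.197 -0.019] turn 0.125
0.05 [0.4891 0.0056 0.1131] [-0.    -0.247 -0.03 ] turn 0.157
0 [0.4816 0.0044 0.1131] [-0.    -0.296 -0.043] turn 0.189
-0.02 [0.4786 0.004  0.1131] [-0.    -0.315 -0.049] turn 0.201
-0.04 [0.4756 0.0037 0.1131] [-0.    -0.334 -0.056] turn 0.214
```

View pics/w19.png

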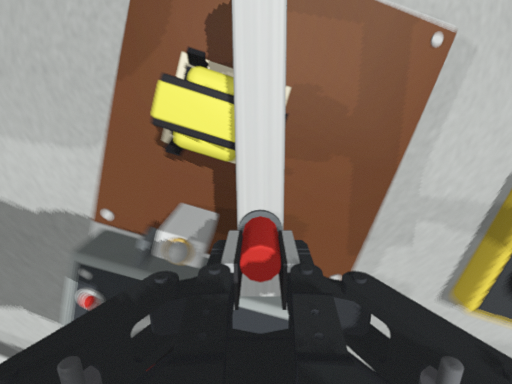

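The swing is smooth, and the bar is at about 0.30 rad. Next I'll take it through to the catch.

Call:
servo_tool --pt "0 -0.047 -0.001 0.029 0 0 0.7" --pt "0 -0.097 -0.004 0.061 0 0 0.7" --pt "0 -0.148 -0.01 0.093 0 0 0.7" --pt "0 -0.197 -0.019 0.125 0 0 0.7" --pt "0 -0.23 -0.025 0.145 0 0 0.7" --pt "0 -0.265 -0.035 0.168 0 0 0.7" --pt "0 -0.296 -0.043 0.189 0 0 0.7" --pt "0 -0.31 -0.045 0.195 0 0 0.7"

```text
time_s: 21.15
ee_pos: [0.4814, 0.0043, 0.1133]
tool_rot: [0.47, 0.529, -0.467, 0.53]
wrist_force: [21.9, 7.4, -11.4]
grip_width: 0.0186
```

```bash
python3 arc.py pics/w20.png
```

```text
[ 21.91869998   7.43095482 -11.38507174] 0.018637936762540604 21.15
0.12219037382827248 [0.48135865 0.0043499  0.11333895]
(np.int32(2134), array([260.3, 249.7]), array([240, 217,  41,  64], dtype=int32)) [0.4819 0.004  0.13  ] k 0.001043849769326144
0.15191442659621482 -0.001893826856508296
0.3 [0.5253 0.017  0.1133] [ 0.001  0.301 -0.048] turn -0.192
0.25 [0.5183 0.014  0.1133] [ 0.001  0.252 -0.034] turn -0.16
0.2 [0.5112 0.0113 0.1133] [ 0.001  0.203 -0.022] turn -0.129
0.15 [0.5039 0.009  0.1133] [ 0.001  0.153 -0.013] turn -0.097
0.1 [0.4966 0.0071 0.1133] [ 0.     0.103 -0.006] turn -0.065
0.05 [0.4891 0.0056 0.1133] [ 0.     0.053 -0.002] turn -0.033
0 [0.4816 0.0044 0.1133] [ 0.     0.002 -0.   ] turn -0.001
-0.02 [0.4786 0.004  0.1133] [-0.    -0.018 -0.   ] turn 0.012
-0.04 [0.4756 0.0037 0.1133] [-0.    -0.039 -0.   ] turn 0.024
```

View pics/w20.png

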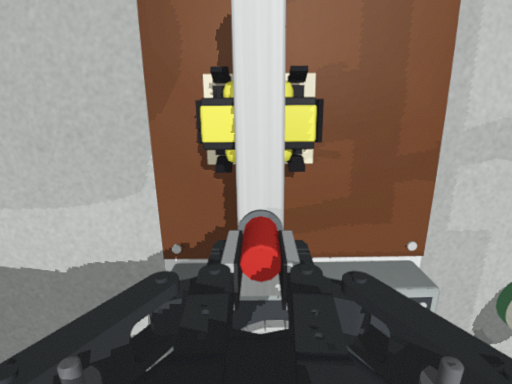

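Call:
servo_tool --pt "0 0.01 0 0 0 0 0.7" --pt "0 0.012 0 0 0 0 0.4" --pt "0 0.012 0 0 0 0 0" --pt "0 0.012 0 0 0 0 -0.2" --pt "0 0.012 0 0 0 0 -0.2"

```text
time_s: 21.7
ee_pos: [0.4818, 0.0041, 0.113]
tool_rot: [0.469, 0.53, -0.469, 0.53]
wrist_force: [0.4, -0.3, 0.3]
grip_width: 0.0514
```

Call:
servo_tool --pt "-0.1 0 0 0 0 0 -0.2" --pt "-0.3 0 0 0 0 0 -0.2" --pt "-0.6 0 0 0 0 0 -0.2" --pt "-0.85 0 0 0 0 0 -0.2" --pt "-1 0 0 0 0 0 -0.2" --pt "-1 0 0 0 0 0 -0.2"

```text
time_s: 22.3
ee_pos: [0.4828, 0.0041, 0.2662]
tool_rot: [0.47, 0.528, -0.467, 0.531]
wrist_force: [0.3, -0.2, -0.6]
grip_width: 0.051
```

```bash
python3 arc.py pics/w21.png | head -6; python3 - <<'E'
from h import *
plan((.511,-.127,.25),-.83)
E
```

```text
[ 0.25270775 -0.17876777 -0.58667359] 0.050951365001402724 22.3
0.12206524050395483 [0.48276113 0.00407264 0.26623112]
(np.int32(393), array([258.2, 178.3]), array([249, 166,  19,  25], dtype=int32)) [0.482  0.0054 0.13  ] k 0.0029774233928403504
(np.int32(1041), array([266.4, 282.2]), array([245, 259,  48,  48], dtype=int32)) [ 0.5055 -0.1129  0.13  ] k 0.030707765632024264
0.1523759752822403 0.006999492673599672
0.3 [0.5255 0.0166 0.2662] [ 0.002  0.293 -0.048] turn -0.187
pos [0.4821 0.0041 0.2641] yaw 0.122 t 22.35 | shift [0.094 0.084 0.891] turn [ 0.606 -0.    -0.002]
```

View pics/w21.png

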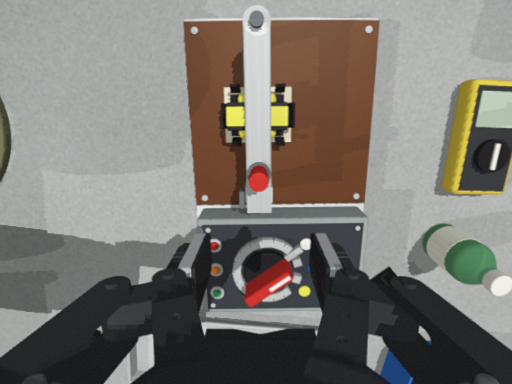

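Keeper measures 0.00 rad, and the nest sits centred under the bar. On to the knob.

Call:
servo_tool --pt "0.02 0.02 0.2 0.09 0 0 -0.2" --pt "0.09 0.04 0.4 0.18 0 0 -0.2" --pt "0.09 0.084 0.6 0.27 0 0 -0.2" --pt "0.09 0.084 0.8 0.36 0 0 -0.2" --pt "0.09 0.084 0.89 0.45 0 0 -0.2" --pt "0.09 0.084 0.89 0.54 0 0 -0.2" --pt "0.09 0.084 0.89 0.606 0 0 -0.2" --pt "0.09 0.084 0.89 0.606 0 0 -0.2"

```text
time_s: 23.15
ee_pos: [0.5102, -0.1268, 0.2481]
tool_rot: [-0.659, -0.256, 0.66, -0.255]
wrist_force: [0.1, 0.4, 0.1]
grip_width: 0.0513
```

```bash
python3 - <<'E'
from h import *
st,im=grab("wrist","pics/w22.png");np.save("w22.npy",st,allow_pickle=True)
plan((.511,-.127,.094),-.83)
C=cam("wrist",st)
z=im[80:290,150:400]; cv2.imwrite("pics/w22c.png",cv2.resize(z,None,fx=3,fy=3,interpolation=cv2.INTER_CUBIC))
P=np.array([.511,-.127])
for d in (-.032,0,.032): print(((proj(C,[*(P+d*np.array([np.cos(.742),np.sin(.742)])),.126])-[150,80])*3).round())
E
```

```text
pos [ 0.5102 -0.1268  0.2484] yaw -0.8277 t 23.2 | shift [ 1.029  0.006 -0.004] turn [0.001 0.001 0.001]
[331. 403.]
[330. 310.]
[330. 210.]
```

View pics/w22c.png

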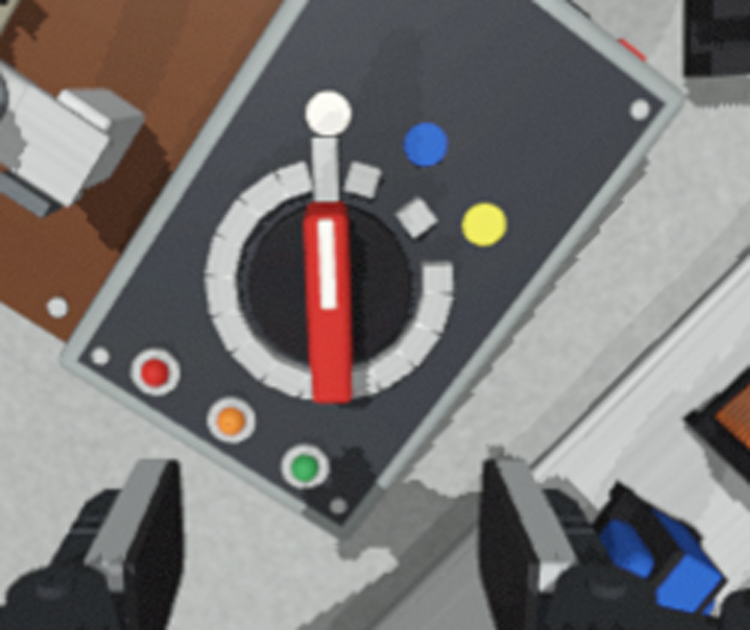

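Call:
servo_tool --pt "0.25 0 -0.004 -0.015 0 0 -0.3" --pt "0.5 0 -0.004 -0.015 0 0 -0.3" --pt "0.75 0 -0.004 -0.015 0 0 -0.3" --pt "0.9 0 -0.004 -0.015 0 0 -0.3" --pt "0.96 0 -0.004 -0.015 0 0 -0.3" --pt "0.96 0 -0.004 -0.015 0 0 -0.3"

```text
time_s: 23.8
ee_pos: [0.5106, -0.1262, 0.1047]
tool_rot: [-0.655, -0.265, 0.656, -0.264]
wrist_force: [-0.7, -0.3, -0.1]
grip_width: 0.0556
```

```bash
python3 - <<'E'
from h import *
st,im=grab("wrist","pics/w23.png")
plan((.511,-.127,.094),-.80); print(st["wrist_force"])
E
```

```text
pos [ 0.5112 -0.1264  0.1059] yaw -0.8049 t 23.85 | shift [0.08  0.002 0.004] turn [-0.003 -0.    -0.   ]
[-0.66915843 -0.29927691 -0.10927801]
```

View pics/w23.png

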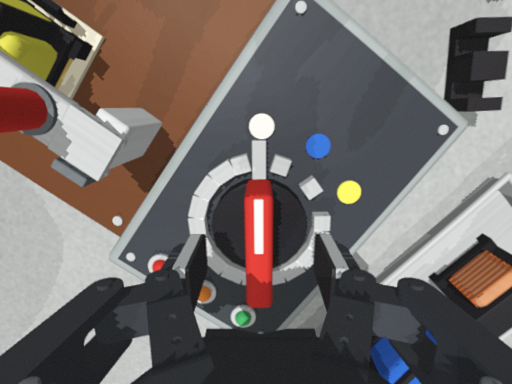

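Call:
servo_tool --pt "0.04 0 0.003 0 0 0 -0.3" --pt "0.075 0 0.003 0 0 0 -0.2" --pt "0.075 0 0.003 0 0 0 0.2" --pt "0.075 0 0.003 0 0 0 0.7" --pt "0.075 0 0.003 0 0 0 0.8" --pt "0.075 0 0.003 0 0 0 0.8" --pt "0.075 0 0.003 0 0 0 0.8" --grip_force 50

```text
time_s: 24.55
ee_pos: [0.5103, -0.1262, 0.0948]
tool_rot: [-0.656, -0.264, 0.656, -0.263]
wrist_force: [-6.0, 4.8, 7.5]
grip_width: 0.0129
```

```bash
python3 - <<'E'
from h import *
st,im=grab("wrist","pics/w24.png")
plan((.511,-.127,.094),-.80); print(st["wrist_force"],st["ft_torque"],st["grip_width"])
E
```

```text
pos [ 0.5104 -0.1262  0.0948] yaw -0.8062 t 24.6 | shift [0.005 0.007 0.001] turn [-0.004  0.     0.001]
[-5.97084925  4.77709545  7.48572578] [0.87574296 1.10919638 0.02146573] 0.012923608533389105
```

View pics/w24.png

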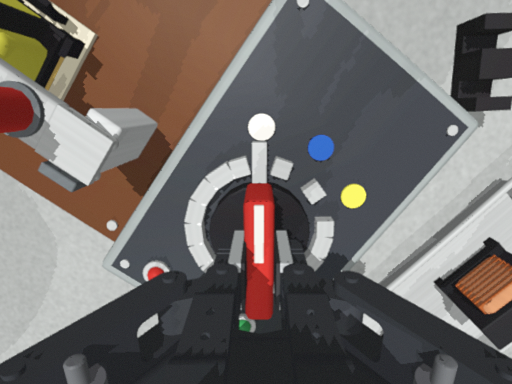

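Call:
servo_tool --pt "-0.02 0 0 0 0 0 0.8" --pt "-0.04 0 0 0 0 0 0.8" --pt "-0.06 0 0 0 0 0 0.8" --pt "-0.08 0 0 0 0 0 0.8" --pt "-0.088 0 0 0 0 0 0.8" --pt "-0.088 0 0 0 0 0 0.8"

```text
time_s: 25.2
ee_pos: [0.5102, -0.1262, 0.107]
tool_rot: [-0.656, -0.264, 0.656, -0.263]
wrist_force: [-1.7, 4.8, -8.3]
grip_width: 0.0128
```

```bash
python3 - <<'E'
from h import *
st,im=grab("wrist","pics/w25.png")
plan((.511,-.127,.107),-.80); print(st["wrist_force"],st["ft_torque"],st["grip_width"])
E
```

```text
pos [ 0.5101 -0.1262  0.1069] yaw -0.8063 t 25.25 | shift [-0.001  0.008 -0.   ] turn [-0.004  0.     0.001]
[-1.65728524  4.84276012 -8.3384079 ] [0.78729171 0.08562955 0.02079995] 0.012784703213431158
```

View pics/w25.png

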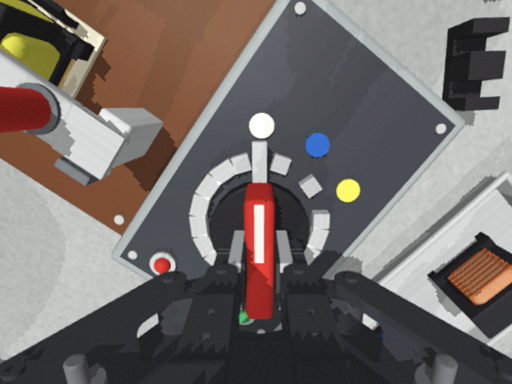

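Call:
servo_tool --pt "0 0 0 0.08 0 0 0.8" --pt "0 0 0 0.17 0 0 0.8" --pt "0 0 -0.002 0.26 0 0 0.8" --pt "0 0 -0.003 0.35 0 0 0.8" --pt "0 0.002 -0.004 0.44 0 0 0.8" --pt "0 0.003 -0.005 0.53 0 0 0.8" --pt "0 0.004 -0.006 0.62 0 0 0.8" --pt "0 0.005 -0.007 0.7 0 0 0.8" --pt "0 0.005 -0.007 0.76 0 0 0.8" --pt "0 0.005 -0.007 0.79 0 0 0.8" --pt "0 0.005 -0.007 0.79 0 0 0.8"

```text
time_s: 26.35
ee_pos: [0.5102, -0.1268, 0.1063]
tool_rot: [-0.685, 0.168, 0.689, 0.167]
wrist_force: [-8.5, -1.7, -8.2]
grip_width: 0.0128
```

```bash
python3 - <<'E'
from h import *
st,im=grab("wrist","pics/w26.png")
plan((.511,-.127,.107),-2.05); print(st["wrist_force"],st["ft_torque"],st["grip_width"])
E
```

```text
pos [ 0.5102 -0.1268  0.1063] yaw -2.0478 t 26.4 | shift [-0.004 -0.001 -0.005] turn [ 0.001  0.003 -0.001]
[-8.50353438 -1.70948391 -8.20446472] [-0.43637235  1.67383745  0.00480527] 0.012760348096497481
```

View pics/w26.png

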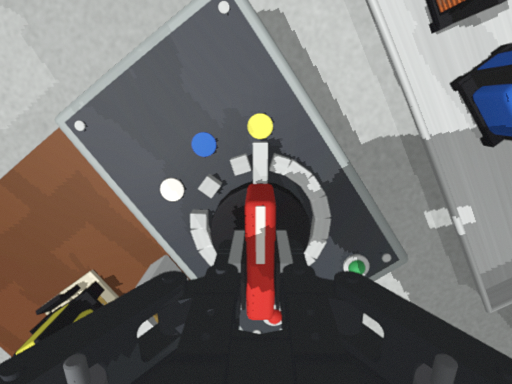

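Call:
servo_tool --pt "0.02 0.003 0.006 0 0 0 0.8" --pt "0.04 0.003 0.006 0 0 0 0.8" --pt "0.06 0.003 0.006 0 0 0 0.8" --pt "0.075 0.003 0.006 0 0 0 0.8" --pt "0.085 0.003 0.006 0 0 0 0.8" --pt "0.085 0.003 0.006 0 0 0 0.8"

```text
time_s: 27.0
ee_pos: [0.5102, -0.1268, 0.0949]
tool_rot: [-0.686, 0.167, 0.688, 0.167]
wrist_force: [-9.7, -0.5, 1.4]
grip_width: 0.0127
```

```bash
python3 - <<'E'
from h import *
st,im=grab("wrist","pics/w27.png")
plan((.511,-.127,.0948),-2.05); print(st["wrist_force"],st["ft_torque"],st["grip_width"])
E
```

```text
pos [ 0.5103 -0.1268  0.0949] yaw -2.0473 t 27.05 | shift [ 0.    -0.001 -0.005] turn [ 0.002  0.001 -0.001]
[-9.71865985 -0.46705137  1.3908075 ] [-0.32995263  1.87299313  0.00620336] 0.012747259463739603
```

View pics/w27.png

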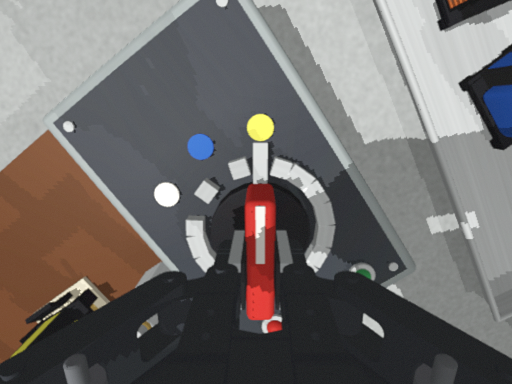

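It's back at the original height (0.0949 against 0.0948) with the pointer in the yellow notch. Releasing.

Call:
servo_tool --pt "0 0 0 0 0 0 0.6" --pt "0 0 0 0 0 0 0.2" --pt "0 0 0 0 0 0 -0.2" --pt "0 0 0 0 0 0 -0.3" --pt "0 0 0 0 0 0 -0.3"

```text
time_s: 27.55
ee_pos: [0.5111, -0.1266, 0.0948]
tool_rot: [0.687, -0.167, -0.687, -0.167]
wrist_force: [-0.9, 0.3, 0.7]
grip_width: 0.055
```

Call:
servo_tool --pt "-0.1 0 0 0 0 0 -0.3" --pt "-0.3 0 0 0 0 0 -0.3" --pt "-0.6 0 0 0 0 0 -0.3" --pt "-0.9 0 0 0 0 0 -0.3" --pt "-1 0 0 0 0 0 -0.3" --pt "-1 0 0 0 0 0 -0.3" --pt "-1 0 0 0 0 0 -0.3"

```text
time_s: 28.25
ee_pos: [0.5108, -0.1265, 0.244]
tool_rot: [-0.687, 0.167, 0.687, 0.167]
wrist_force: [0.1, 0.1, -0.3]
grip_width: 0.0557
```

```bash
python3 - <<'E'
from h import *
st,im=grab("wrist","pics/w28.png"); s2,t=grab("scene","pics/s6.png")
print(st["ee_pos"],st["wrist_force"],st["time_s"])
C=cam("wrist",st)
b=[b for b in blobs(im,(0,150,60),(8,255,255),300)[0]]; print(b)
z=im[60:270,150:400]; cv2.imwrite("pics/w28c.png",np.hstack([cv2.resize(z,(500,420),interpolation=cv2.INTER_CUBIC),cv2.resize(t[150:255,210:285],(300,420),interpolation=cv2.INTER_CUBIC)]))
E
```

```text
[ 0.51077342 -0.12647762  0.24400308] [ 0.11763531  0.11759068 -0.26998528] 28.25
[(np.int32(513), array([506.7,  41.2]), array([498,  16,  14,  68], dtype=int32)), (np.int32(826), array([260.5, 184.4]), array([253, 149,  16,  68], dtype=int32))]
```

View pics/w28c.png

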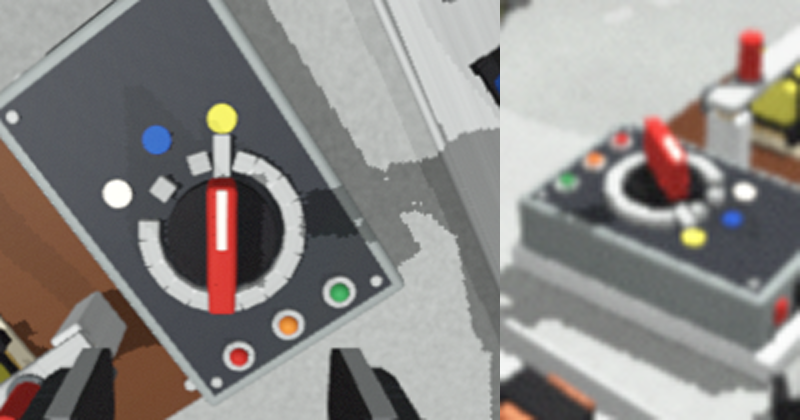

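```bash
python3 - <<'E'
from h import *
st,t=grab("top","pics/t4.png"); s=cv2.imread("pics/s6.png")
a=cv2.resize(t[60:300,160:420],(520,480)); b=cv2.resize(s[120:290,190:290],(282,480)); cv2.imwrite("pics/t4c.png",np.hstack([a,b])[:, :800])
E
```

```text
(no output)
```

View pics/t4c.png

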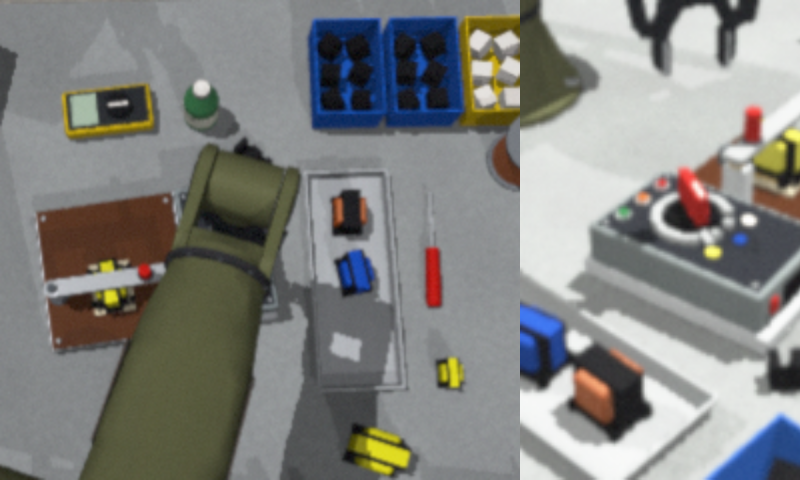

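```bash
python3 - <<'E'
from h import *
t=cv2.imread("pics/t4.png"); C=cam("top")
for b in blobs(t[180:210,215:250],(0,140,80),(8,255,255),6)[0]:
    p=onz(C,*(b[1]+[215,180]),.14); print(b[:2],p, np.arctan2(p[1]-.155,p[0]-.4618)+np.pi/2-.131)
print(manip.finish_job())
E
```

```text
(np.int32(42), array([16.7, 14.4])) [0.48322259 0.00755423 0.14      ] 0.013281702224429814
the job is handed in; nothing more can be done
None
```

The job is handed in at about 28 s of the 64 s, with all three parts done. No verdict is reported, so this rests on my own checks.

- **Transformer:** I put the yellow-taped transformer from the tray in the nest and let go of it there. The corners of its top face matched the predicted seated position to about a pixel.
- **Keeper bar:** I swung it against its stop and it held after I let go. The wrist view put it at 0.003 rad and the top view at 0.013 rad, both under the 0.03 limit.
- **Selector:** I pulled the knob out about 12 mm (8.3 N), turned it clockwise about 1.24 rad past blue, and lowered it. It came back to its starting height, and the last pictures show the pointer at the yellow mark, in its notch.
- **Surroundings:** The gripper is clear, about 0.15 m above the knob. The other transformers, meter, bottle and screwdriver look unmoved. I saw no change in the core half or tape roll either, but neither is clear in the last top view: the arm hides most of the core half and the tape roll is outside the crop.

**What disagreed or went wrong:**
- **Orientation:** The transformer's long axis lay along world x, not y as the text says. I gripped it according to the picture.
- **Finger length:** The fingertips sit about 25 mm shorter than `tcp_to_tips` suggests. My first grasp closed too high, pressed on the transformer with about 39 N and let it go without moving it; the second, lower grasp held.
- **Keeper handle:** The handle slid about 6 mm in the pads part-way through the swing, so I regripped it with the jaws along the direction of travel.

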